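# Pin a connecting rod under the drill's cone centre and hold

## Task

The small end of the connecting rod is to be re-bored: lay the rod flat on the drilling machine's table with its small-end bore under the cone centre, and let go of it. Then push the feed lever down by its ball until the cone sits in the bore, and keep it there with a steady push of about 10 to 15 N on the ball so that the cone alone pins the rod for clamping. Finish while still holding the lever down; leave the other things on the bench where they are.

Things in the scene. Friction and masses are not known exactly. Their poses are not given: they have to be found in the camera images.
- rod_grip (a point): Steel connecting rod, 0.42 kg, lying flat, 207 mm long. This point: its balance point on the shank, 11 mm above the face it lies on; x runs along the shank to the big end, z up. Grip here, across y: shank 22 mm wide, 14 mm thick, 4 mm clear of the surface, straight from x -90 to +8 mm. Big end: 66 mm ring centred at x +43 mm, bolt bosses 80 mm across. Small end: centred at x -112 mm.
- small_end (a point): Centre of the rod's small-end bore, half-way up (11 mm above the face the rod lies on). Ring 34 mm outside, bore 20 mm right through, 22 mm thick. Axes as rod_grip.
- spindle_foot (a point): Point on the drilling machine's steel table (30 mm above the bench), straight below the spindle axis. x points back to the column, z up; the operator's front is -x. The table reaches 135 mm to the front and to each side; a loose bearing is on it at x -90, y -100 mm. Fixed. Lever up, the cone's tip is 46 mm above this point, so bring the rod in from the side; the front left (-x, +y) is free.
- head_under (a point): Point on the spindle axis at the underside of the drill's head casting, 160 mm above the table; axes as spindle_foot. Head: 36 mm to the front of the axis and to each side, 110 mm high; belt guard on it 40 mm to the front and to each side, top 330 mm above the table. Below it the chuck, 42 mm across. Column and motor stand behind (+x).
- cone: The 60 degree steel cone centre in the chuck, greased, 30 mm across at its thick end; origin at its tip, which points down on the spindle axis. It moves down with the quill and seats in the 20 mm bore when its tip is about 15 mm below the bore's upper rim.
- quill (a joint): How far quill and cone have come down, m: 0 with the lever up, about 0.041 with the cone seated in the small-end bore of the rod lying on the table, 0.050 at the stop. It is geared to the feed lever.
- ball: Black ball knob, 32 mm across, on the end of the feed lever; origin at its centre. Up, it is 251 mm above the table, 164 mm in front of the spindle axis and 58 mm to its -y side; the lever runs back from it to a pivot 280 mm away. About 105 mm straight down seats the cone. The spring takes 3 N at the ball at first, 5 to 6 N when seated; 2.5 times any push beyond that reaches the cone.
- bearing: Bystander: loose ball bearing, 52 mm across, 15 mm high, on the drill table's front right corner; origin under its centre.
- piston: Bystander: aluminium piston, 72 mm across, 52 mm high; origin under its centre.
- pulley: Bystander: aluminium pulley, 68 mm across, 24 mm high; origin under its centre.
- valve: Bystander: engine valve standing on its 38 mm head, 94 mm high; origin under its centre.
- oil: Bystander: grey oil bottle, 60 mm across, 150 mm high; origin under its centre.
- hammer: Bystander: hammer lying on the bench, handle along its -x.
Things that resemble listed ones, but are neither listed nor needed, are in the scene too. Leave any turquoise look-alike of the part that bears rod_grip alone.

How it is judged (in metres and radians):
On the way:
1. the rod lies flat on the drill table with its small-end bore under the cone, let go, the lever still up (horizontal distance between small_end and spindle_foot below 0.008 m and z of small_end in the frame of spindle_foot below 0.015 m and angle between rod_grip's own z axis and vertical below 0.05 rad and contact force between the fingers and rod below 0.3 N and value of joint quill below 0.008 m), for 0.2 s.
At the end, for the whole second after the job is handed in: The rod lies flat and still on the drill table, not touched by the robot, its small-end bore within 3 mm of the spindle axis; the quill is 37.5 to 43.5 mm down; the cone presses on the bore's rim with 8 to 75 N summed around it (about 7 to 23 N of push on the ball); the robot still pushes the ball (value of joint quill between 0.0375 and 0.0435 m and contact force between cone and rod between 8 and 75 N and horizontal distance between small_end and spindle_foot below 0.003 m and z of small_end in the frame of spindle_foot below 0.014 m and angle between rod_grip's own z axis and vertical below 0.04 rad and linear speed of rod below 0.01 m/s and contact force between each of the arm, the fingers and rod below 0.3 N and contact force between any of the fingers, the arm and ball above 2 N); the arm keeps its last pose, push and grip.
It fails at once if the rod is dropped (moves faster than 0.5 m/s with the fingers off it) (linear speed of rod above 0.5 m/s and contact force between the fingers and rod below 0.1 N).
It fails at once if another loose thing is pushed more than 30 mm from its place (distance of any of piston, bearing, pulley, valve, oil, hammer from where it was at the start of the episode above 0.03 m).
It also fails if it takes over 58 s, if anything falls off the work surface, if the arm or the gripper's body presses on something with over 40 N, if the wrist force passes 120 N, or if a joint passes its speed limit or range.

## Robot

A 7-joint arm with a two-finger parallel gripper is mounted at the origin on the work surface. World frame = base frame: x ahead of the robot, y to its left, z up, the work surface at z = 0. Lengths are in mm, angles in rad, forces in N, time in s.
With the tool pointing down it reaches from about 425 to 925 mm from the base axis. Payload 6.8 kg.
Tool frame: the origin (TCP) lies on the centre line of the jaws, within the pads' length; the fingertips stand 25 mm ahead of it and the grasp point (between the pads) lies 6 mm ahead of it (bot.tcp_to_tips is the distance from the TCP to the fingertips, in mm); z points along the fingers, y is the direction in which the jaws open and shut (so a half turn about z gives the same grasp; the last joint's range is limited). The gripper opens to 88 mm and grips with 3 to 60 N. Pads are 20 mm wide; open, the fingers measure 115 mm over their backs; the gripper's body (75 mm by 178 mm) begins 61 mm behind the grasp point.
Start: joints at [1.072, 0.477, 0.022, 1.555, -0.011, 1.109, -0.083], TCP at [257.136, -624.122, 247.664] pointing down, gripper open.
Joint ranges: [-2.96, 2.96], [-0.34, 2.1], [-1.41, 1.46], [0.24, 2.44], [-1.37, 4.51], [0.17, 1.92], [-2.96, 2.96]. Speed limits (rad/s): [2.39, 2.39, 3.14, 3.14, 3.14, 3.14, 3.14].

## Interface

Orientations are given as a 3x3 rotation matrix whose columns are the frame's x, y, z axes.
In Python, from bench import bot gives the robot as it stands.
- The arm moves only by the tool send_rows, never from a script. Its argument "targets" is a list of rows, each a list of 4 numbers: the shift along the tool's x, y, z each as a share of 0.75 m, from -1 to 1, then the turn about the tool's z as a share of 2 rad, from -1 to 1. A call has exactly 5 rows; each row is the pose to reach, as a shift and turn from the pose commanded when the call began, along the tool's axes at that moment; what a row does not reach only later rows make up. A row lasts 1/10 s, in which the tool goes at most 50 mm and 8.59 degrees, less where a joint would pass 70% of its speed; a pose out of reach is approached as far as the arm can. A call with a number of a shift or a turn outside -1 to 1 is refused whole. A call with a gripper value outside its range is refused whole. "gripper" is the closure, from 0 (fully open) to 1 (shut), set as the call begins (left out, the last holds). The fingers move at their own pace and stop on an object; "squeeze" is the grip in N (left out, the last holds). Time passes only in rows, so rows that repeat a pose let the fingers close, or fill a call up. It gives the time, the measured TCP pose, the force and the opening at its end, in the units of the state.
- bot.get_state(): the state, without advancing time (a new reading comes with each control period).
- bot.camera(name): name is "side" or "top" or "wrist"; returns a dict with "image" (384x512x3 uint8, red, green, blue), "fx", "fy", "cx", "cy" (pixels), "cam_to_world" (4x4, takes a point from camera to world coordinates). Camera axes: x right, y up, looking along -z (the intrinsics and any distortion apply to the point x, -y, -z); pixel columns grow to the right and rows downward; lengths in mm; the calibration is good to about 2 mm. A picture is of the moment at which its call begins. There is no depth.
- bot.sign_off(): hands the job in, once; it reports no verdict.
The state is a dict: "clock": time; "joint_pos": joint angles; "joint_velocities": joint speeds; "joint_torque": joint torques, N m; "eef_pos": TCP position; "tcp_rot": TCP orientation; "ft_force": force on the tool from outside, world axes, zero at the start; "wrist_torque": the same for the moment, N m; "finger_gap": finger opening in mm.
Only numpy, scipy, OpenCV 4.12 (cv2) and the standard library are available. Lean on these libraries where they do the work, as an engineer would, in place of code of your own. Each camera call takes 0.05 s, during which the arm holds its last target.

## Working session

There is one attempt and no reset: what is moved stays moved. The work goes in short steps, Python scripts to look and compute and a tool call to move; the robot and the scene stay as the last step left them, time stands still between calls to the robot, and variables do not carry over. Pictures are saved under pics/ and viewed, and the job is handed in when it is done.

Besides the shell and the picture viewer there is one more tool, called after "Request:" in YAML: its name, and indented under it one key for each argument. send_rows: Moves the arm, as the interface text tells. Shift numbers are shares of 0.75 m and turn numbers shares of 2 rad, none past 1 either way. Its arguments: {"type":"object","properties":{"targets":{"type":"array"},"gripper":{"type":"number"},"squeeze":{"type":"number"}},"required":["targets"]}

```bash
ls; mkdir -p pics; python3 - <<'E'
from bench import bot
import cv2,numpy as np,pickle
d={}
for n in ["side","top","wrist"]:
    c=bot.camera(n); d[n]=c
    cv2.imwrite(f"pics/{n}0.png",cv2.resize(c["image"][:,:,::-1],(768,576),interpolation=cv2.INTER_CUBIC))
    print(n,{k:v for k,v in c.items() if k!="image"})
pickle.dump(d,open("c0.pkl","wb"))
s=bot.get_state(); print(s)
E
```

```text
pics
side {'fx': 407.9451115479071, 'fy': 407.9451115479071, 'cx': 253.24924047360298, 'cy': 188.2612511141247, 'cam_to_world': array([[ 8.48193229e-01,  3.27890307e-01, -4.16000231e-01,
         1.76589827e+02],
       [-5.29657087e-01,  5.16687687e-01, -6.72679125e-01,
        -8.60280249e+02],
       [-5.62276828e-03,  7.90899349e-01,  6.11920423e-01,
         7.80494978e+02],
       [ 0.00000000e+00,  0.00000000e+00,  0.00000000e+00,
         1.00000000e+00]])}
top {'fx': 422.87002989641366, 'fy': 422.87002989641366, 'cx': 260.9284970509636, 'cy': 196.438134606796, 'cam_to_world': array([[ 6.15341673e-04,  9.98709028e-01, -5.07926977e-02,
         5.21510772e+02],
       [-9.99618890e-01,  2.01613319e-03,  2.75319746e-02,
        -1.53365820e+02],
       [ 2.75988364e-02,  5.07563985e-02,  9.98329651e-01,
         1.22482936e+03],
       [ 0.00000000e+00,  0.00000000e+00,  0.00000000e+00,
         1.00000000e+00]])}
wrist {'fx': 275.31217682776503, 'fy': 275.31217682776503, 'cx': 255.79810801214552, 'cy': 189.64100735512255, 'cam_to_world': array([[ 3.81659767e-01,  8.89014245e-0
[... 440 characters left out ...]
joint_velocities': array([ 0.00208354, -0.00191419,  0.00144463, -0.00359283, -0.00110218,
       -0.00092827, -0.00039454]), 'joint_torque': array([ 2.47141703e-03, -5.83289802e+01,  1.53643236e+00, -2.72875893e+01,
       -5.43073565e-02,  1.44872448e-02,  8.98398480e-05]), 'eef_pos': array([ 256.94781973, -623.76170239,  246.9103683 ]), 'tcp_rot': array([[ 9.24610510e-01,  3.80913430e-01, -6.03256144e-04],
       [ 3.80913895e-01, -9.24609729e-01,  1.20612885e-03],
       [-9.83458231e-05, -1.34498806e-03, -9.99999091e-01]]), 'ft_force': array([ 0.28944262, -0.24762178,  0.34878422]), 'wrist_torque': array([4.54410594e-03, 1.65383551e-05, 2.11730731e-02]), 'finger_gap': 88.05935869871695}
```

View pics/side0.png

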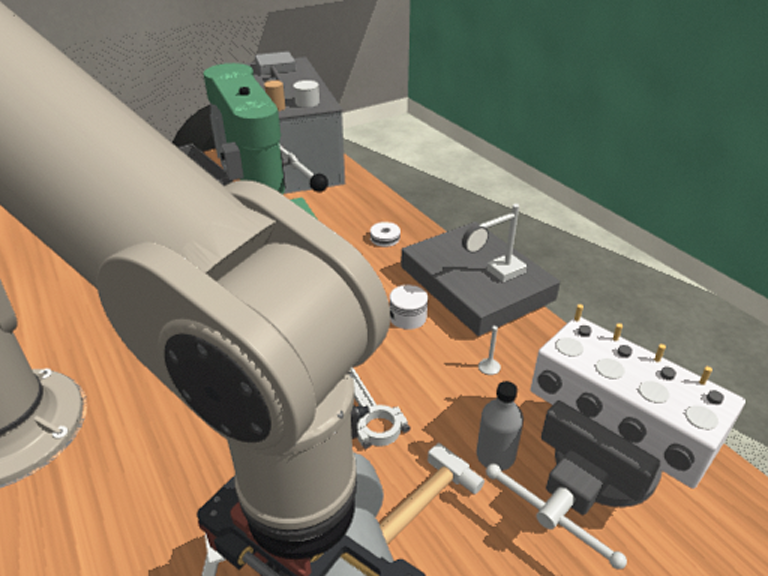

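View pics/top0.png

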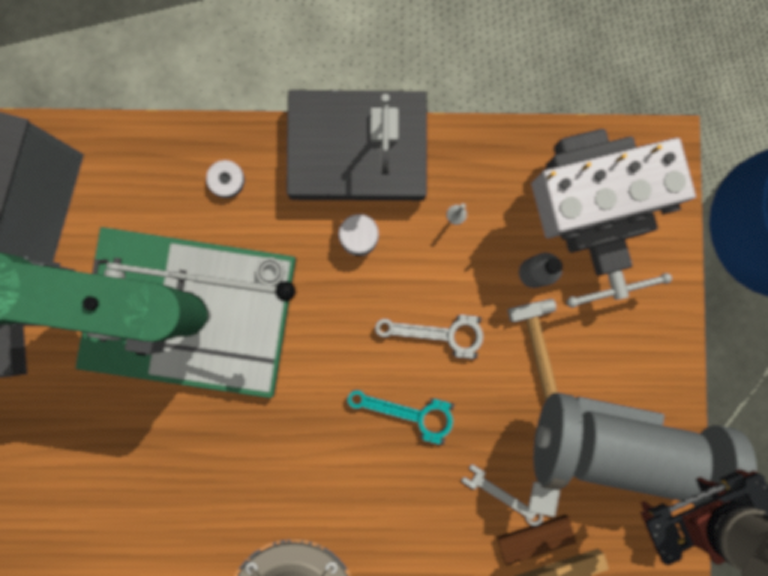

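View pics/wrist0.png

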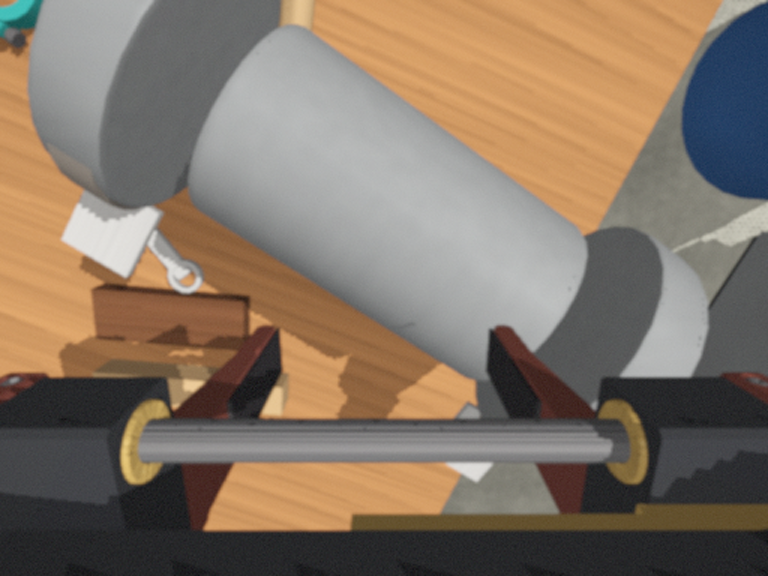

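The wanted part is the grey steel rod, with its small end at about (385,328) and big end at (465,337) in the 768-px top view. The turquoise one at (355,400)–(435,422) is the look-alike and stays put. The drill is on the left, and its front faces right (world −y). I'll confirm the rod in an enlarged crop and measure it.

```bash
cat > h.py <<'E'
import numpy as np,cv2
def ray(c,u,v):
    T=c["cam_to_world"]; d=T[:3,:3]@np.array([(u-c["cx"])/c["fx"],-(v-c["cy"])/c["fy"],-1.]); return T[:3,3],d
def onplane(c,u,v,z):
    o,d=ray(c,u,v); return o+d*(z-o[2])/d[2]
def proj(c,p):
    T=c["cam_to_world"]; q=T[:3,:3].T@(np.asarray(p,float)-T[:3,3]); return np.array([c["cx"]+c["fx"]*q[0]/-q[2],c["cy"]-c["fy"]*q[1]/-q[2]])
def two(c1,p1,c2,p2):
    o1,d1=ray(c1,*p1);o2,d2=ray(c2,*p2);d1=d1/np.linalg.norm(d1);d2=d2/np.linalg.norm(d2)
    t=np.linalg.lstsq(np.c_[d1,-d2],o2-o1,rcond=None)[0];a=o1+t[0]*d1;b=o2+t[1]*d2
    return (a+b)/2,np.linalg.norm(a-b)
E
python3 - <<'E'
import pickle,cv2,numpy as np
d=pickle.load(open("c0.pkl","rb"))
im=d["top"]["image"][:,:,::-1]
cv2.imwrite("pics/rodcrop.png",cv2.resize(im[195:305,220:340],None,fx=5.5,fy=5.4,interpolation=cv2.INTER_CUBIC)[:600,:800])
cv2.imwrite("pics/drillcrop.png",cv2.resize(im[140:280,0:210],None,fx=3.8,fy=3.8,interpolation=cv2.INTER_CUBIC)[:600,:800])
im=d["side"]["image"][:,:,::-1]
cv2.imwrite("pics/drillside.png",cv2.resize(im[30:180,110:310],None,fx=4,fy=4,interpolation=cv2.INTER_CUBIC)[:600,:800])
E
python3 -c "
from bench import bot
print([a for a in dir(bot) if a[0]!='_'])"
```

```text
['PlanningError', 'camera', 'get_state', 'sign_off', 'tcp_to_tips']
```

View pics/rodcrop.png

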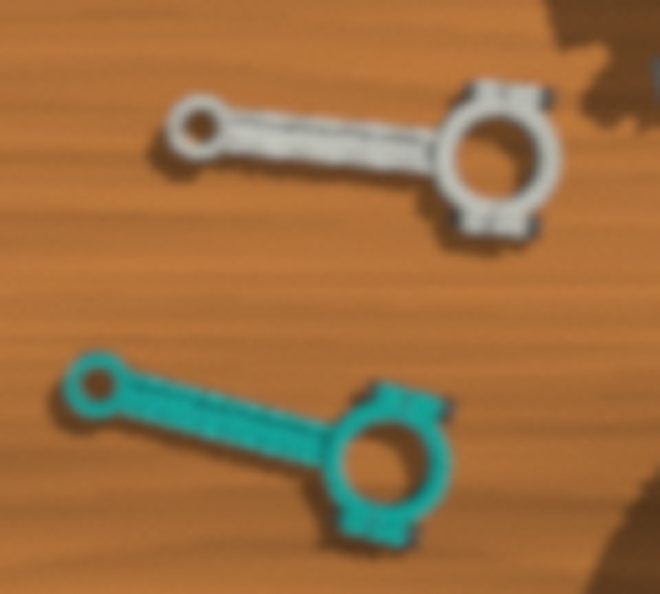

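View pics/drillcrop.png

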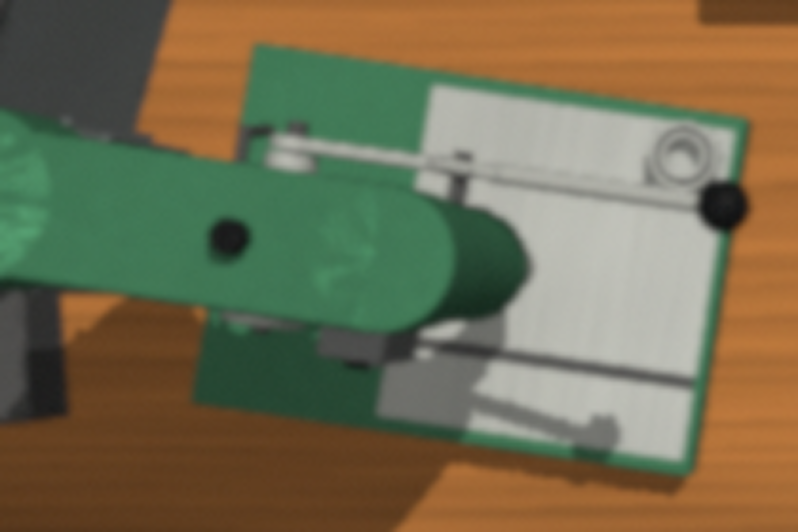

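View pics/drillside.png

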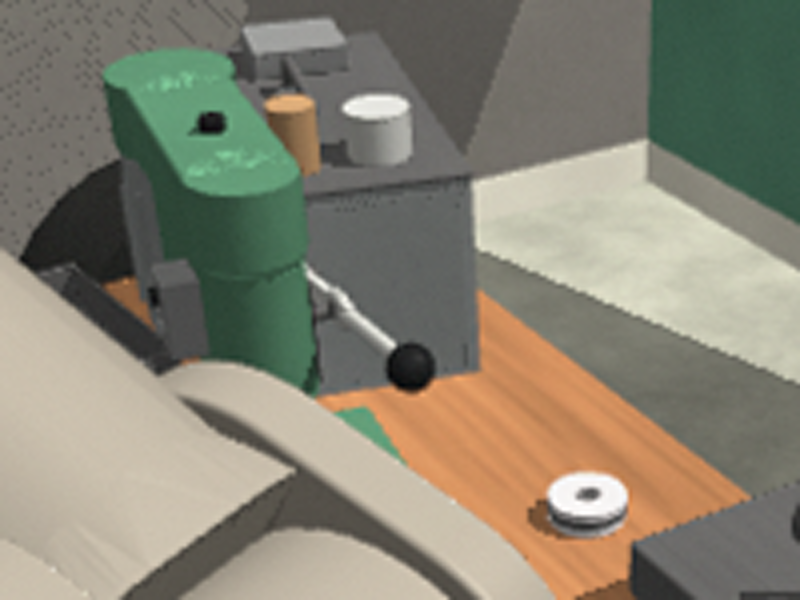

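The crop confirms the upper grey rod is the steel one, with its bore at about crop (202,127) and its big-end ring centre at (497,155). The drill crop shows the plate corners, the bearing at (683,158) and the black ball at (722,206). Next I'll turn these into world positions.

```bash
python3 - <<'E'
import pickle,cv2,numpy as np
from h import *
d=pickle.load(open("c0.pkl","rb")); t=d["top"]; s=d["side"]
im=t["image"]; hsv=cv2.cvtColor(im,cv2.COLOR_RGB2HSV)
cr=lambda u,v:((u+.5)/3.8-.5,(v+.5)/3.8-.5+140)
# rod
m=((hsv[...,1]<70)&(hsv[...,2]>120)).astype(np.uint8)*255
roi=np.zeros_like(m); roi[205:245,245:325]=m[205:245,245:325]
cs,h=cv2.findContours(roi,cv2.RETR_CCOMP,cv2.CHAIN_APPROX_NONE)
for c,hh in zip(cs,h[0]):
    a=cv2.contourArea(c)
    if a>8:
        M=cv2.moments(c); print("rod",hh[3],a,M['m10']/M['m00'],M['m01']/M['m00'],cv2.boundingRect(c),cv2.minEnclosingCircle(c))
# crop-based rod centres
rc=lambda u,v:((u+.5)/5.5-.5+220,(v+.5)/5.4-.5+195)
se=onplane(t,*rc(200,127),22);be=onplane(t,*rc(497,155),22)
print("se",se,"be",be,np.linalg.norm(se-be))
# table
w=m.copy(); 
for n,p in dict(wTL=(432,83),wTR=(735,128),wBR=(686,466),gTL=(255,44),gTR=(749,121),gBR=(690,474),gBL=(193,402)).items():
    print(n,onplane(t,*cr(*p),30)[:2])
# ball
k=((im.max(2)<50)).astype(np.uint8); kk=np.zeros_like(k);kk[180:205,175:205]=k[180:205,175:205]
M=cv2.moments(kk,True);bt=(M['m10']/M['m00'],M['m01']/M['m00'])
k=(s["image"].max(2)<50).astype(np.uint8); kk=np.zeros_like(k);kk[105:140,200:230]=k[105:140,200:230]
M2=cv2.moments(kk,True);bs=(M2['m10']/M2['m00'],M2['m01']/M2['m00'])
print("ball",bt,M['m00'],bs,M2['m00'],two(t,bt,s,bs),onplane(t,*bt,281))
print("bearing",onplane(t,*cr(683,158),45))
E
```

```text
rod -1 849.5 293.6629389837159 222.31194820482636 (250, 210, 72, 29) ((285.5, 222.0), 35.72473907470703)
rod 0 203.5 309.8460278460278 223.96969696969694 (302, 216, 17, 17) ((309.9024353027344, 223.96340942382812), 8.54473876953125)
rod 0 29.5 255.88700564971748 218.11299435028246 (253, 215, 7, 7) ((255.8333282470703, 218.1666717529297), 3.374835729598999)
se [ 521.02967431 -172.43970143   22.        ] be [ 506.36873898 -326.31946433   22.        ] 154.57659737196653
wTL [680.01101728 229.41968669]
wTR [647.33173936   5.58417393]
wBR [397.73258385  39.27965463]
gTL [708.44627529 359.61991905]
gTR [652.59692446  -4.74275418]
gBR [391.88473435  36.29400505]
gBL [444.9831549  398.12811221]
ball (189.8761904761905, 193.77142857142857) 105.0 (212.009900990099, 121.2871287128713) 101.0 (array([574.60310293, -21.08820075, 282.13646875]), np.float64(1.0819390833090932)) [575.15513829 -21.16369515 281.        ]
bearing [623.54222879  41.35157756  45.        ]
```

The drill geometry agrees: the spindle foot comes out at (542.9,149.2) from the plate and (542.7,149.8) from the ball, with x = (0.153,0.988). I'll write a move helper and work out the approach to the rod.

```bash
cat >> h.py <<'E'
S=np.array([542.7,149.6]); XS=np.array([.153,.9882]); YS=np.array([-.9882,.153])
def shares(s,target,theta):
    "world TCP target mm, desired world angle of tool y (deg) -> shares"
    R=s["tcp_rot"]; dl=R.T@(np.asarray(target)-s["eef_pos"]); th=np.degrees(np.arctan2(R[1,1],R[0,1]))
    dth=(theta-th+180)%360-180
    print("now",np.round(s["eef_pos"],1),"th %.2f"%th,"F",np.round(s["ft_force"],1),"t",round(s["clock"],2),"gap %.1f"%s["finger_gap"])
    print("shares",np.round(dl/750,4),"turn %.4f"%(-np.radians(dth)/2),"dist %.1f dth %.1f"%(np.linalg.norm(dl),dth))
E
python3 - <<'E'
import pickle
from h import *
from bench import bot
t=pickle.load(open("c0.pkl","rb"))["top"]
for z in (11,17,22):
    a=onplane(t,255.86,218.14,z);b=onplane(t,309.87,223.97,z);dd=b-a;print(z,a,b,np.linalg.norm(dd),np.degrees(np.arctan2(dd[1],dd[0])))
print("camproj",proj(t,[326,-595,384])*1.5, proj(t,[257,-624,300])*1.5)
shares(bot.get_state(),[510,-284,300],-5.4)
E
```

```text
11 [ 520.94239996 -172.34317354   11.        ] [ 504.2970789 -327.6469778   11.       ] 156.1932723633788 -96.11755622593522
17 [ 520.94520945 -172.24936784   17.        ] [ 504.38216677 -326.78550008   17.        ] 155.4212036787444 -96.11755622593522
22 [ 520.94755068 -172.17119641   22.        ] [ 504.45307333 -326.06760198   22.        ] 154.77781310821567 -96.11755622593522
camproj [706.5201886  474.64659315] [697.11055205 509.15572276]
now [ 256.9 -623.8  246.9] th -67.61 F [ 0.3 -0.2  0.3] t 0.15 gap 88.1
shares [ 0.4845 -0.2904 -0.0704] turn -0.5429 dist 427.0 dth 62.2
```

Request:
send_rows:
  targets:
    - [0,0,-0.05,-0.06]
    - [0.05,-0.03,-0.08,-0.12]
    - [0.1,-0.06,-0.08,-0.18]
    - [0.15,-0.09,-0.08,-0.24]
    - [0.2,-0.12,-0.08,-0.3]
  gripper: 0.25
  squeeze: 30

```text
clock: 0.65
eef_pos: [362.2, -482.2, 307.7]
tcp_rot: [[0.544, 0.839, 0.0], [0.839, -0.544, -0.0], [-0.0, 0.0, -1.0]]
ft_force: [1.1, -1.0, -0.7]
finger_gap: 65.9
```

```bash
python3 - <<'E'
from h import *
from bench import bot
shares(bot.get_state(),[509,-284,250],-6)
E
```

```text
now [ 362.2 -482.2  307.7] th -32.96 F [ 1.1 -1.  -0.7] t 0.65 gap 65.9
shares [0.3283 0.0204 0.0769] turn -0.2353 dist 253.3 dth 27.0
```

Request:
send_rows:
  targets:
    - [0.06,0.004,0,-0.05]
    - [0.12,0.008,0,-0.1]
    - [0.18,0.012,0,-0.15]
    - [0.24,0.016,0,-0.2]
    - [0.3,0.02,0.02,-0.235]

```text
clock: 1.15
eef_pos: [499.1, -302.7, 294.3]
tcp_rot: [[0.106, 0.994, 0.003], [0.994, -0.106, -0.002], [-0.002, 0.003, -1.0]]
ft_force: [0.1, -0.9, 0.6]
finger_gap: 66.1
```

```bash
python3 - <<'E'
from h import *
from bench import bot
import pickle
d={}
for n in ["side","top","wrist"]:
    c=bot.camera(n); d[n]=c
pickle.dump(d,open("c1.pkl","wb"))
for n in d: cv2.imwrite(f"pics/{n}1.png",cv2.resize(d[n]["image"][:,:,::-1],(768,576),interpolation=cv2.INTER_CUBIC))
shares(bot.get_state(),[509,-284,100],-6)
E
```

```text
now [ 498.9 -299.9  291.6] th -5.92 F [-0.6 -0.3 -0.3] t 1.3 gap 65.8
shares [0.022  0.0116 0.2555] turn 0.0007 dist 192.5 dth -0.1
```

View pics/wrist1.png

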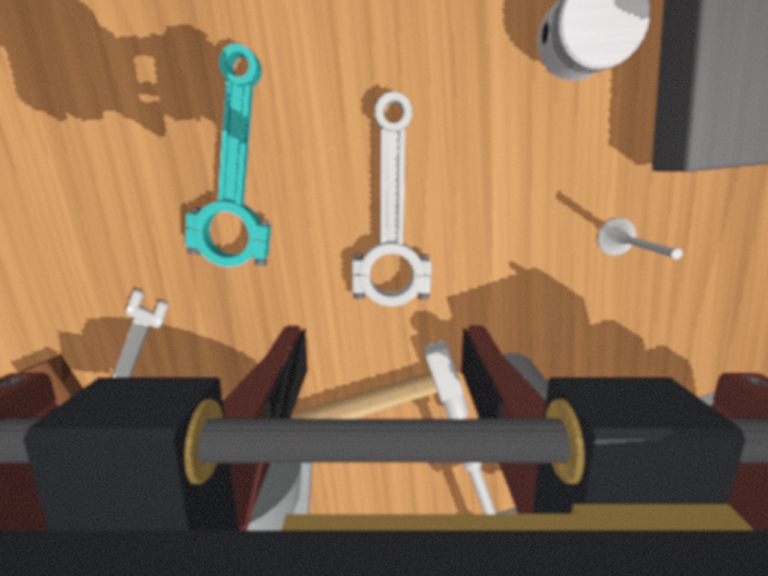

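View pics/side1.png

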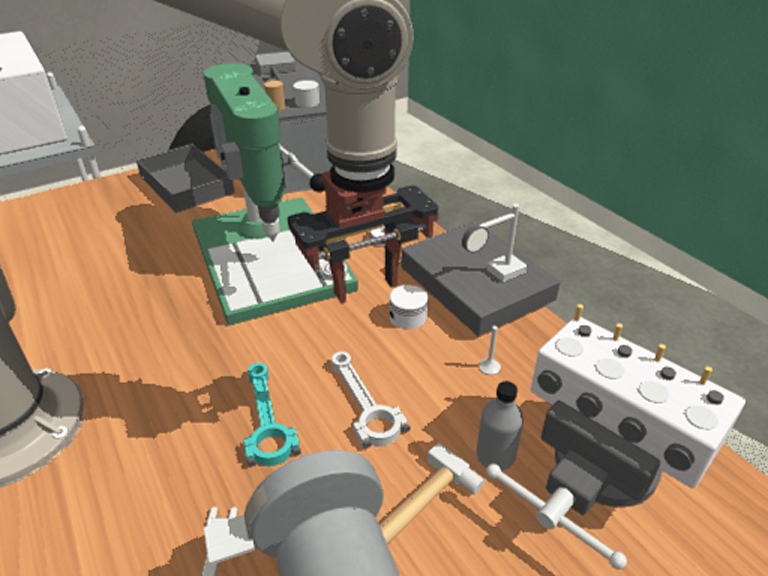

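The wrist view shows the rod's small end at (393,111) and its big end at (392,273). The side view shows them at (341,358) and (381,425), with a clear path down to the rod. I'll check these by two-view triangulation.

```bash
python3 - <<'E'
from h import *
import pickle
d=pickle.load(open("c1.pkl","rb"));t,s,w=d["top"],d["side"],d["wrist"]
f=lambda u,v:((u+.5)/1.5-.5,(v+.5)/1.5-.5)
for nm,a,b in(("se",(341,358),(393.5,111.5)),("be",(381,425),(392,274))):
    print(nm,two(s,f(*a),w,f(*b)), onplane(s,*f(*a),18),onplane(w,*f(*b),18))
E
```

```text
se (array([ 521.22747385, -171.79667928,   21.05122189]), np.float64(0.8367407247035015)) [ 522.2480345  -168.82030874   18.        ] [ 521.69538552 -171.61642338   18.        ]
be (array([ 506.07824508, -327.1925803 ,   11.41629348]), np.float64(0.11562923540384829)) [ 503.20338339 -331.73623053   18.        ] [ 506.16381953 -325.56873767   18.        ]
```

The rod position agrees to about 1–2 mm. The fingertips are 25 mm ahead of the TCP, so I'll grip with TCP z at about 28, which puts the tips about 3 mm above the bench. Descending now.

Request:
send_rows:
  targets:
    - [0.006,0.004,0.05,0]
    - [0.015,0.009,0.11,0]
    - [0.022,0.0125,0.17,0]
    - [0.022,0.0125,0.23,0]
    - [0.022,0.0125,0.27,0]

```text
clock: 1.8
eef_pos: [506.3, -289.2, 87.1]
tcp_rot: [[0.112, 0.994, -0.004], [0.994, -0.112, 0.001], [0.0, -0.004, -1.0]]
ft_force: [-0.6, -0.5, -0.1]
finger_gap: 65.6
```

Request:
send_rows:
  targets:
    - [0,0,0.02,0]
    - [0,0,0.03,0]
    - [0,0,0.035,0]
    - [0,0,0.035,0]
    - [0,0,0.035,0]

```text
clock: 2.3
eef_pos: [509.4, -289.0, 65.3]
tcp_rot: [[0.11, 0.994, 0.002], [0.994, -0.11, -0.001], [-0.001, 0.002, -1.0]]
ft_force: [-0.3, -0.1, -0.5]
finger_gap: 65.5
```

```bash
python3 - <<'E'
from h import *
from bench import bot
import pickle
shares(bot.get_state(),[509.5,-283.7,28],-6.1)
c=bot.camera("wrist"); cv2.imwrite("pics/w2.png",cv2.resize(c["image"][:,:,::-1],(768,576),interpolation=cv2.INTER_CUBIC))
E
```

```text
now [ 509.4 -289.    65.3] th -6.32 F [-0.3 -0.1 -0.5] t 2.3 gap 65.5
shares [ 0.007  -0.0008  0.0497] turn -0.0019 dist 37.7 dth 0.2
```

View pics/w2.png

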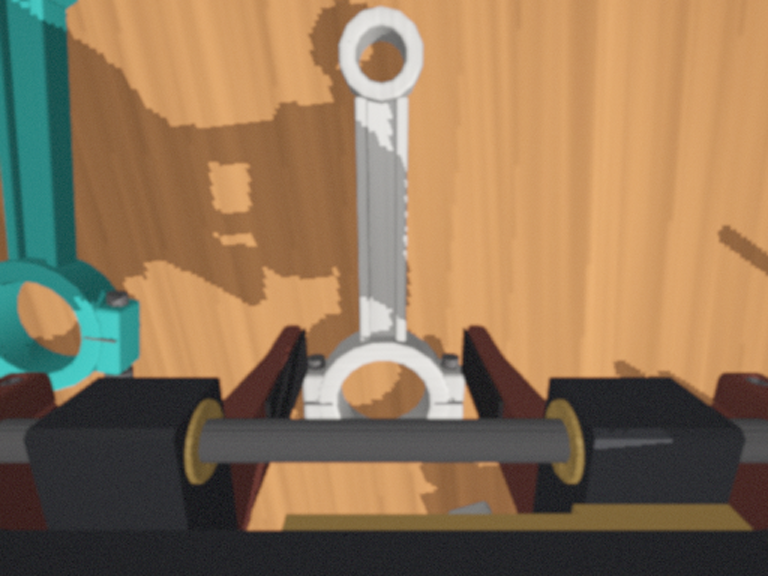

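The rod lies between the jaws. I'll shift 11 mm towards the small end so the pads clear the big-end ring, then go down and close.

Request:
send_rows:
  targets:
    - [0.008,-0.001,0,-0.002]
    - [0.015,-0.001,0.01,-0.002]
    - [0.015,-0.001,0.025,-0.002]
    - [0.015,-0.001,0.04,-0.002]
    - [0.015,-0.001,0.048,-0.002]

```text
clock: 2.85
eef_pos: [508.1, -276.8, 26.1]
tcp_rot: [[0.106, 0.994, -0.002], [0.994, -0.106, 0.001], [0.001, -0.002, -1.0]]
ft_force: [-0.0, -0.2, 0.1]
finger_gap: 65.9
```

Request:
send_rows:
  targets:
    - [0,0,0,0]
    - [0,0,0,0]
    - [0,0,0,0]
    - [0,0,0,0]
    - [0,0,0,0]

```text
clock: 3.35
eef_pos: [509.2, -277.3, 28.2]
tcp_rot: [[0.106, 0.994, 0.0], [0.994, -0.106, -0.0], [-0.0, 0.001, -1.0]]
ft_force: [-0.3, -0.1, 0.2]
finger_gap: 66.2
```

```bash
python3 - <<'E'
from h import *
from bench import bot
shares(bot.get_state(),[510.2,-277.7,28],-6.1)
E
```

```text
now [ 509.2 -277.3   28.2] th -6.08 F [-0.3 -0.1  0.2] t 3.35 gap 66.2
shares [-0.0004  0.0014  0.0003] turn 0.0001 dist 1.1 dth -0.0
```

Request:
send_rows:
  targets:
    - [0,0,0,0]
    - [0,0,0,0]
    - [0,0,0,0]
    - [0,0,0,0]
    - [0,0,0,0]
  gripper: 1
  squeeze: 40

```text
clock: 3.85
eef_pos: [509.0, -277.2, 27.9]
tcp_rot: [[0.106, 0.994, -0.0], [0.994, -0.106, -0.0], [-0.0, -0.0, -1.0]]
ft_force: [0.1, -0.4, -0.2]
finger_gap: 29.5
```

Request:
send_rows:
  targets:
    - [0,0,0,0]
    - [0,0,0,0]
    - [0,0,-0.005,0]
    - [0,0,-0.01,0]
    - [0,0,-0.02,0]

```text
clock: 4.35
eef_pos: [508.1, -276.8, 42.5]
tcp_rot: [[0.106, 0.994, -0.002], [0.994, -0.106, 0.001], [0.001, -0.002, -1.0]]
ft_force: [0.2, 0.6, -5.2]
finger_gap: 21.6
```

Request:
send_rows:
  targets:
    - [0,0,-0.02,0]
    - [0,0,-0.05,0]
    - [0,0,-0.05,0]
    - [0,0,-0.05,0]
    - [0,0,-0.05,0]

```text
clock: 4.85
eef_pos: [508.4, -277.0, 79.8]
tcp_rot: [[0.106, 0.994, -0.001], [0.994, -0.106, 0.0], [0.0, -0.001, -1.0]]
ft_force: [0.6, 0.9, -5.1]
finger_gap: 21.3
```

```bash
python3 - <<'E'
from h import *
from bench import bot
import pickle
c=bot.camera("wrist"); cv2.imwrite("pics/w3.png",cv2.resize(c["image"][:,:,::-1],(768,576),interpolation=cv2.INTER_CUBIC))
d={"wrist":c,"top":bot.camera("top"),"side":bot.camera("side"),"s":bot.get_state()};pickle.dump(d,open("c3.pkl","wb"))
cv2.imwrite("pics/s3.png",cv2.resize(d["side"]["image"][:,:,::-1],(768,576),interpolation=cv2.INTER_CUBIC))
shares(bot.get_state(),[510.2,-277.7,28],-6.1)
E
```

```text
now [ 508.4 -276.9   79.5] th -6.07 F [-0.4  0.2 -3.8] t 5.0 gap 21.7
shares [-0.0009  0.0026  0.0687] turn 0.0003 dist 51.6 dth -0.0
```

View pics/w3.png

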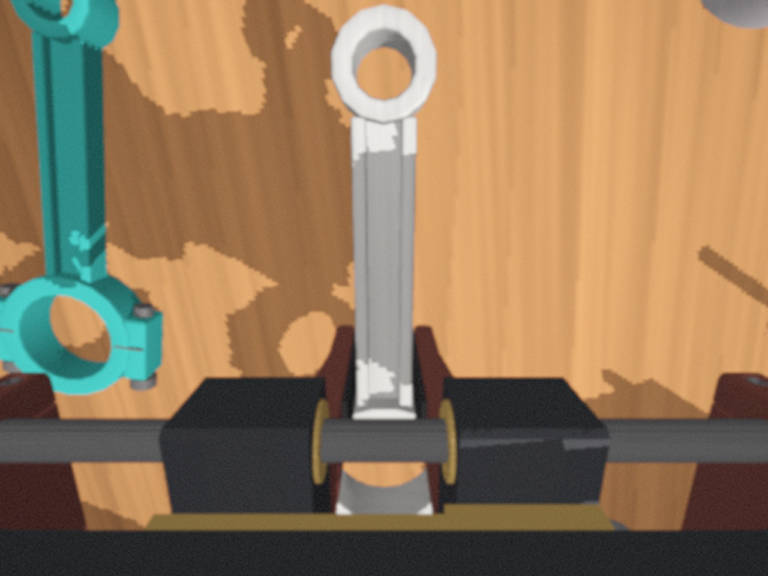

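View pics/s3.png

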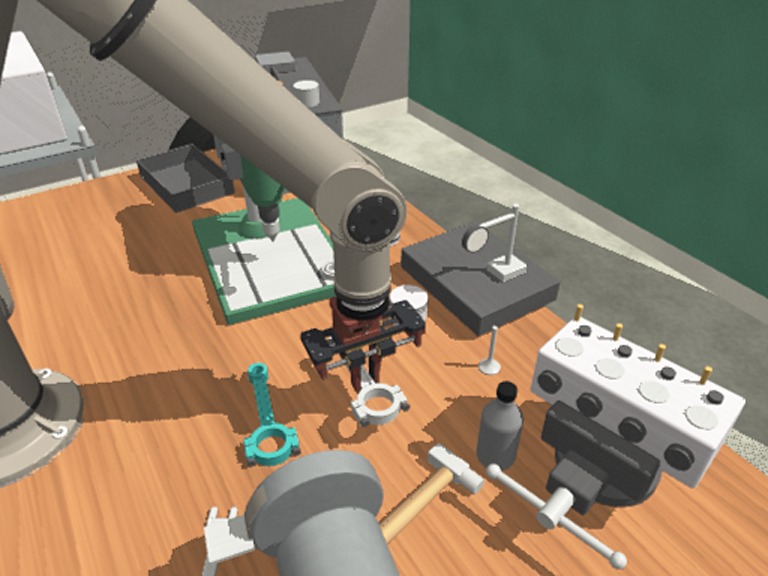

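The rod is gripped level at 21.6 mm opening, and about 4 N is showing at the wrist. Before going near the drill head I'll check the size of the arm's wrist housing.

```bash
python3 - <<'E'
from h import *
import pickle
d=pickle.load(open("c3.pkl","rb"))
im=d["top"]["image"][:,:,::-1]
cv2.imwrite("pics/t3.png",cv2.resize(im[130:384,60:370],None,fx=2.35,fy=2.35,interpolation=cv2.INTER_CUBIC))
p=d["s"]["eef_pos"]
for z in (80,200,300,350,400,450): print(z,proj(d["side"],[p[0],p[1],z])*1.5,(proj(d["top"],[p[0],p[1],z])-[60,130])*2.35)
E
```

```text
80 [364.80584337 374.12221107] [551.85776407 218.09531167]
200 [363.0904436  316.15680816] [564.37054456 219.4315616 ]
300 [361.42754093 259.9653448 ] [577.27100354 220.80921204]
350 [360.49996157 228.62133284] [584.82374966 221.61577589]
400 [359.49802195 194.76459879] [593.28913825 222.51980158]
450 [358.41240695 158.0803737 ] [602.84322619 223.54009035]
```

View pics/t3.png

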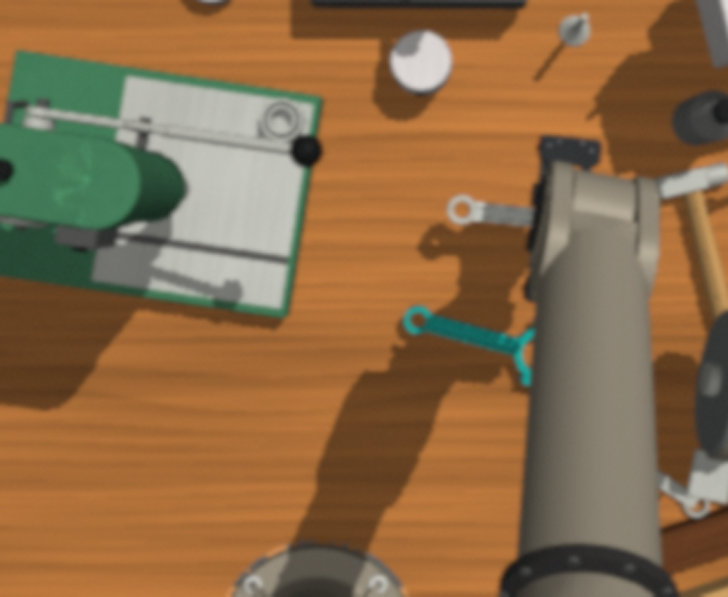

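```bash
python3 - <<'E'
from h import *
import pickle
d=pickle.load(open("c3.pkl","rb"));s=d["s"];R=s["tcp_rot"];p=s["eef_pos"]
hw=lambda u,v:((u+.5)/1.5-.5,(v+.5)/1.5-.5)
a=hw(384,64); b=((461+.5)/2.35-.5+60,(209+.5)/2.35-.5+130)
P,e=two(d["wrist"],a,d["top"],b); print("tri",P,e,"tool",R.T@(P-p))
for z in(62.5,73.5):
  for n,q in(("wrist",a),("top",b)):
    P=onplane(d[n],*q,z);print(z,n,P,R.T@(P-p))
E
```

```text
tri [ 519.68926189 -171.45457542   72.59264311] 0.20316899123930038 tool [1.06015115e+02 7.53190488e-02 7.00095485e+00]
62.5 wrist [ 520.01011608 -169.26277659   62.5       ] [108.22276518   0.17811576  17.09471968]
62.5 top [ 519.57134374 -171.60279642   62.5       ] [ 1.05849464e+02 -1.07118859e-02  1.70936491e+01]
73.5 wrist [ 519.77058101 -171.66267052   73.5       ] [105.81730812   0.17679242   6.09332692]
73.5 top [ 519.58969801 -171.43020615   73.5       ] [ 1.06029338e+02 -2.76616013e-02  6.09376356e+00]
```

The small end sits at tool x = +105.9 mm and y = 0, measured consistently from two views. I'll place the rod turned 57° to the front left, coming in from the front.

```bash
python3 - <<'E'
from h import *
from bench import bot
shares(bot.get_state(),[459.6,-67.9,80],-65.8)
E
```

```text
now [ 508.4 -276.9   79.5] th -6.07 F [-0.4  0.2 -3.8] t 5.0 gap 21.7
shares [ 0.2702 -0.0942 -0.0003] turn 0.5212 dist 214.6 dth -59.7
```

Request:
send_rows:
  targets:
    - [0.01,-0.004,0,0.03]
    - [0.03,-0.01,0,0.08]
    - [0.06,-0.02,0,0.13]
    - [0.09,-0.03,0,0.18]
    - [0.12,-0.04,0,0.23]

```text
clock: 5.5
eef_pos: [488.2, -183.5, 79.9]
tcp_rot: [[0.54, 0.842, -0.001], [0.842, -0.54, 0.0], [-0.0, -0.001, -1.0]]
ft_force: [-0.6, 0.7, -5.5]
finger_gap: 21.6
```

```bash
python3 - <<'E'
from h import *
from bench import bot
shares(bot.get_state(),[459.6,-67.9,80],-65.8)
E
```

```text
now [ 488.2 -183.5   79.9] th -32.67 F [-0.6  0.7 -5.5] t 5.5 gap 21.6
shares [ 1.092e-01 -1.154e-01 -1.000e-04] turn 0.2891 dist 119.1 dth -33.1
```

Request:
send_rows:
  targets:
    - [0.025,-0.026,0,0.06]
    - [0.05,-0.052,0,0.12]
    - [0.075,-0.078,0,0.18]
    - [0.095,-0.1,0,0.24]
    - [0.109,-0.115,0,0.28]

```text
clock: 6.0
eef_pos: [459.1, -67.3, 80.1]
tcp_rot: [[0.904, 0.428, -0.001], [0.428, -0.904, 0.001], [-0.001, -0.001, -1.0]]
ft_force: [0.2, -0.7, -4.3]
finger_gap: 21.8
```

Request:
send_rows:
  targets:
    - [0,0,0,0.004]
    - [0,0,0.005,0.008]
    - [0,0,0.01,0.008]
    - [0,0,0.014,0.008]
    - [0,0,0.014,0.008]

```text
clock: 6.5
eef_pos: [459.4, -70.0, 69.3]
tcp_rot: [[0.91, 0.415, -0.001], [0.415, -0.91, -0.0], [-0.001, -0.0, -1.0]]
ft_force: [0.9, -0.1, -3.2]
finger_gap: 21.6
```

```bash
python3 - <<'E'
from h import *
from bench import bot
import pickle
d={n:bot.camera(n) for n in("side","top","wrist")}; s=bot.get_state(); d["s"]=s;pickle.dump(d,open("c4.pkl","wb"))
for n in("side","top","wrist"): cv2.imwrite(f"pics/{n}4.png",cv2.resize(d[n]["image"][:,:,::-1],(768,576),interpolation=cv2.INTER_CUBIC))
shares(s,[446.1,106.2,69],-65.8)
shares(s,[446.1-50*.153,106.2-50*.988,69],-65.8)
E
```

```text
now [459.8 -69.6  69.8] th -65.46 F [ 0.1 -0.  -5.3] t 6.65 gap 21.8
shares [ 0.0808 -0.2208  0.0011] turn 0.0030 dist 176.4 dth -0.3
now [459.8 -69.6  69.8] th -65.46 F [ 0.1 -0.  -5.3] t 6.65 gap 21.8
shares [ 0.0441 -0.1651  0.0011] turn 0.0030 dist 128.2 dth -0.3
```

View pics/side4.png

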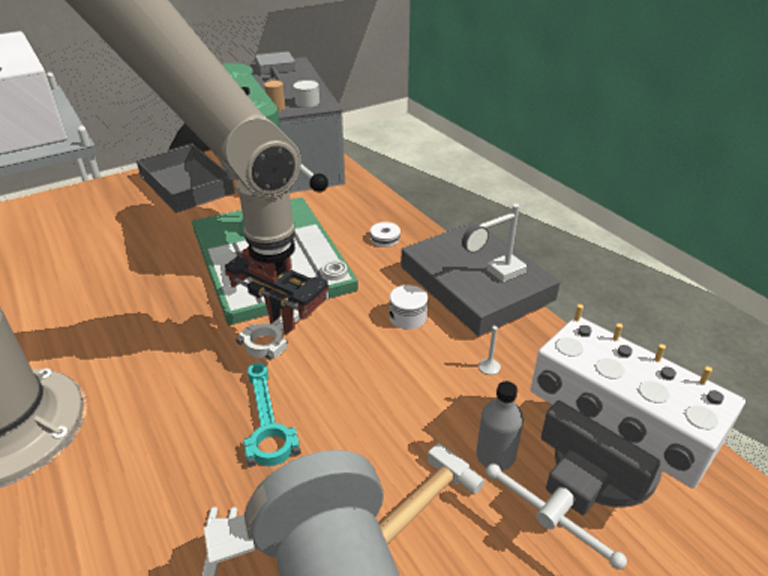

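View pics/wrist4.png

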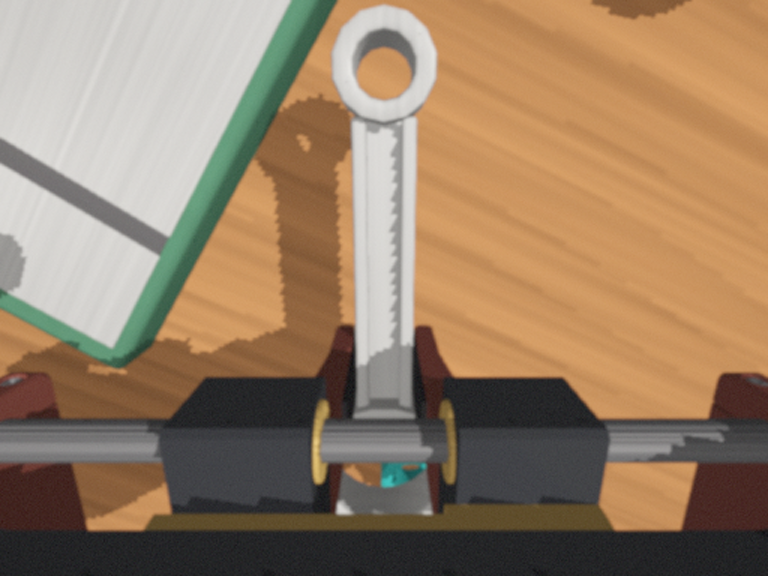

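View pics/top4.png

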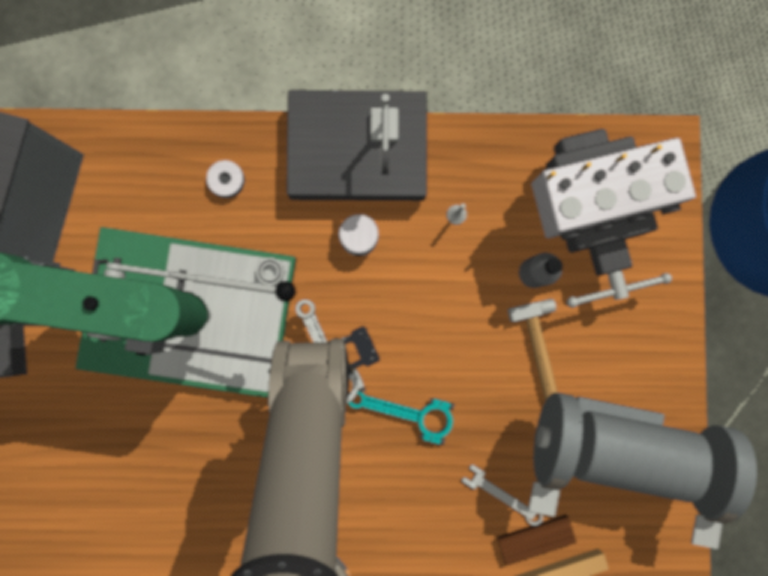

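The rod's small end, at (305,309) in the top view, is in front of the table. It's held level and clear of the ball and bearing. I'll slide in and stop 50 mm short.

Request:
send_rows:
  targets:
    - [0.006,-0.023,0,0]
    - [0.015,-0.056,0,0.002]
    - [0.025,-0.093,0,0.003]
    - [0.035,-0.13,0,0.003]
    - [0.044,-0.165,0,0.003]

```text
clock: 7.15
eef_pos: [438.4, 58.2, 70.2]
tcp_rot: [[0.912, 0.41, 0.001], [0.41, -0.912, 0.0], [0.001, 0.0, -1.0]]
ft_force: [0.3, 0.1, -4.5]
finger_gap: 21.4
```

Request:
send_rows:
  targets:
    - [0,0,0,0]
    - [0,0,0,0]
    - [0,0,0,0]
    - [0,0,0,0]
    - [0,0,0,0]

```text
clock: 7.65
eef_pos: [438.4, 56.1, 69.9]
tcp_rot: [[0.913, 0.409, 0.0], [0.409, -0.913, -0.0], [-0.0, 0.0, -1.0]]
ft_force: [0.2, -0.1, -5.2]
finger_gap: 21.7
```

```bash
python3 - <<'E'
from h import *
from bench import bot
import pickle
d={n:bot.camera(n) for n in("side","top","wrist")}; s=bot.get_state(); d["s"]=s;pickle.dump(d,open("c5.pkl","wb"))
for n in("side","top","wrist"): cv2.imwrite(f"pics/{n}5.png",cv2.resize(d[n]["image"][:,:,::-1],(768,576),interpolation=cv2.INTER_CUBIC))
shares(s,[446.1,106.2,69],-65.8)
E
```

```text
now [438.4  56.6  69.9] th -65.83 F [ 0.4  1.2 -5.3] t 7.8 gap 21.5
shares [ 0.0365 -0.0561  0.0012] turn -0.0002 dist 50.2 dth 0.0
```

View pics/side5.png

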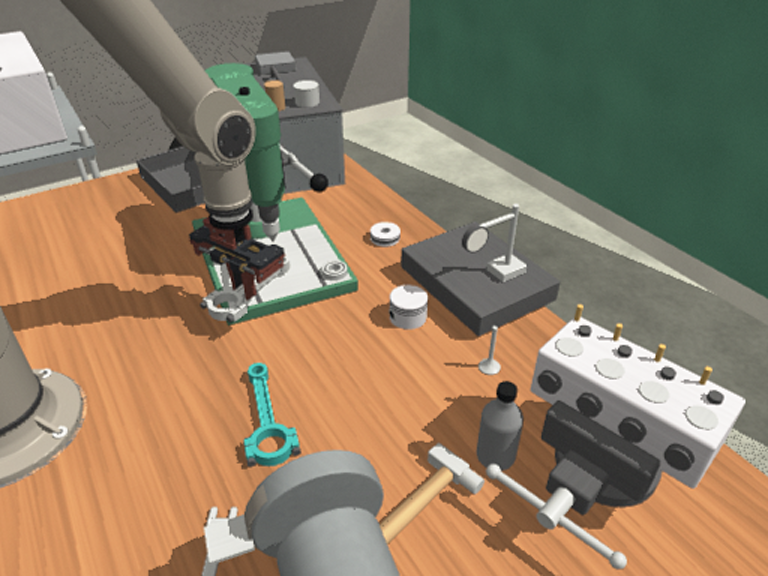

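View pics/wrist5.png

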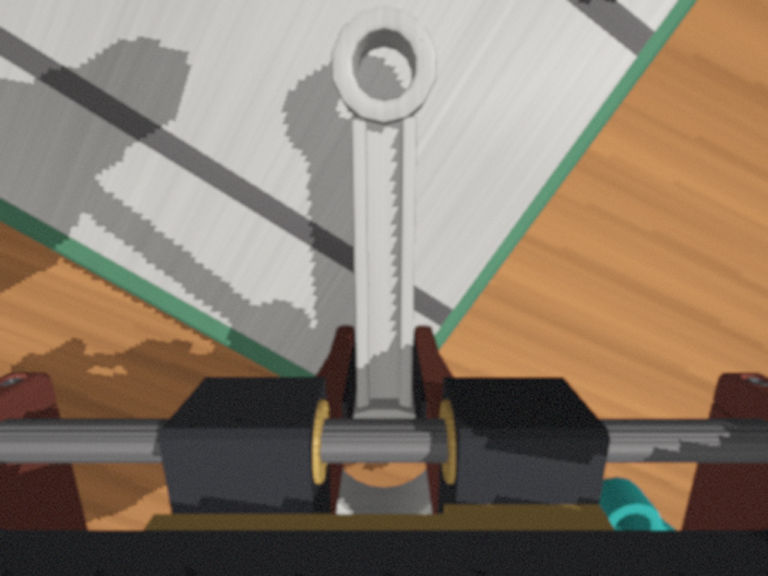

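View pics/top5.png

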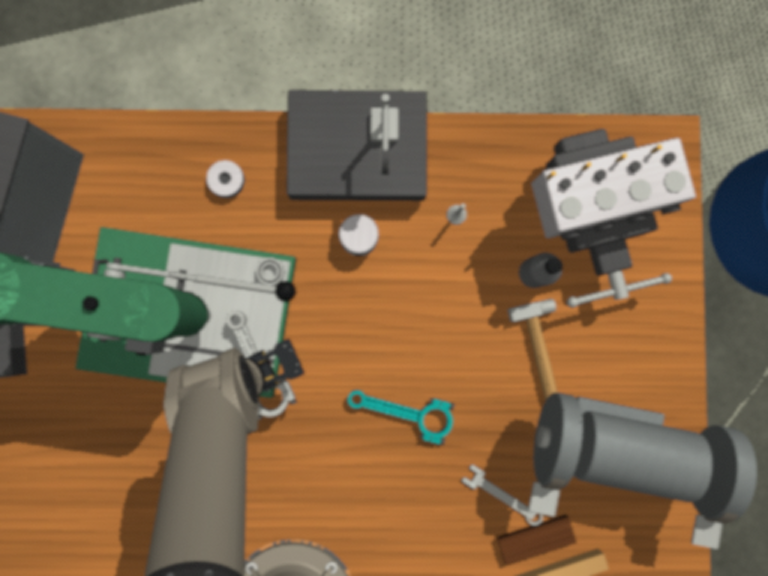

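The small end, at (237,320) in the top view, is over the table and still 50 mm short. The wrist housing will come close to the head, so I'll work out that clearance and where the switch box on the head's side is.

```bash
python3 - <<'E'
from h import *
import pickle
d=pickle.load(open("c5.pkl","rb"));s=d["s"]
print(s["joint_pos"])
im=d["top"]["image"][:,:,::-1]
cv2.imwrite("pics/t5c.png",cv2.resize(im[170:320,60:230],None,fx=4,fy=4,interpolation=cv2.INTER_CUBIC))
im=d["side"]["image"][:,:,::-1]
cv2.imwrite("pics/s5c.png",cv2.resize(im[40:230,90:260],None,fx=3.1,fy=3.1,interpolation=cv2.INTER_CUBIC))
def sf(p): q=np.asarray(p)[:2]-S; return np.round([q@XS,q@YS],1)
t=d["top"]
print("tcp",sf(s["eef_pos"]))
cr=lambda u,v:((u+.5)/3.8-.5,(v+.5)/3.8-.5+140)
for z in(200,250,300): print("box",z,[sf(onplane(t,*cr(*q),z)) for q in((320,362),(415,355))])
print("guard",[sf(onplane(t,*cr(*q),360)) for q in((457,265),(380,335),(390,190))])
E
```

```text
[-0.19447339  0.38295092 -0.0885891   2.23235966  0.06574892  0.52861015
 -1.48233768]
tcp [-107.8   88.9]
box 200 [array([81.4, 75.2]), array([23.6, 61.9])]
box 250 [array([62.6, 70.3]), array([ 7.7, 57.6])]
box 300 [array([43.9, 65.4]), array([-8.2, 53.4])]
guard [array([-41. ,  -2.3]), array([-7.3, 40.6]), array([  0.8, -36.3])]
```

View pics/t5c.png

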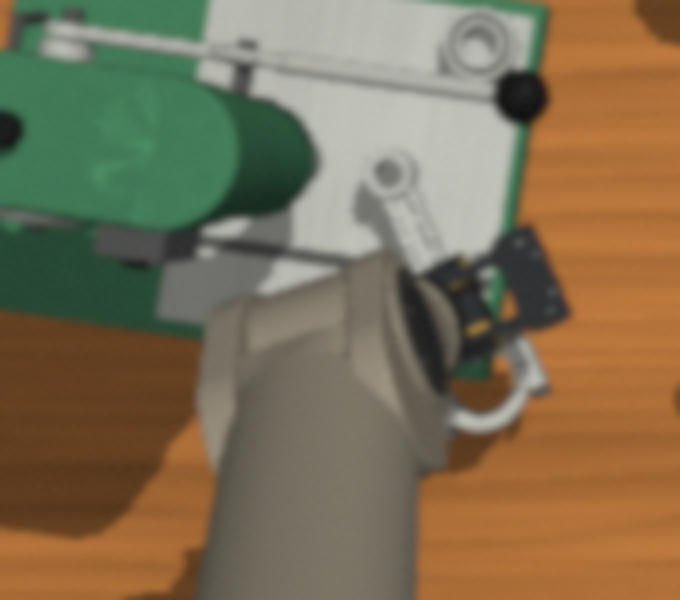

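View pics/s5c.png

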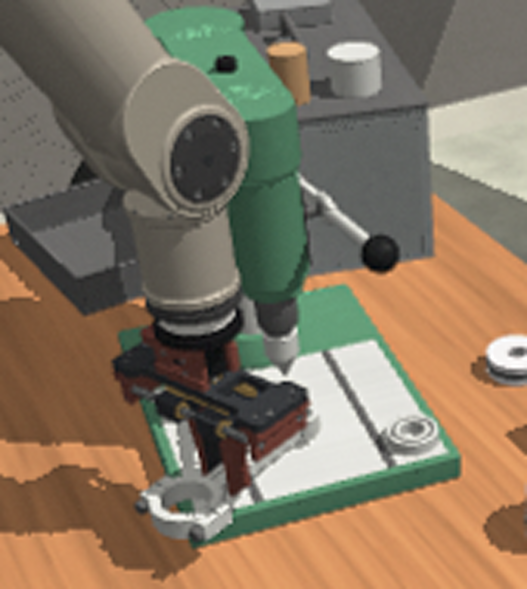

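```bash
python3 - <<'E'
from h import *
import pickle
d=pickle.load(open("c5.pkl","rb"));t=d["top"]
def sf(p): q=np.asarray(p)[:2]-S; return np.round([q@XS,q@YS],1)
cr=lambda u,v:((u+.5)/4-.5+60,(v+.5)/4-.5+170)
for z in(360,385,410): print(z,[sf(onplane(t,*cr(*q),z)) for q in((215,305),(243,298),(345,262),(390,252),(200,400))])
E
```

```text
360 [array([-40.7,  72.3]), array([-53.9,  66.7]), array([-101.4,   41. ]), array([-122.9,   32.6]), array([-41.4, 120.2])]
385 [array([-48.2,  69.4]), array([-61.1,  64. ]), array([-107.2,   39.1]), array([-128.1,   30.9]), array([-49., 116.])]
410 [array([-55.8,  66.6]), array([-68.3,  61.4]), array([-113. ,   37.2]), array([-133.3,   29.2]), array([-56.5, 111.8])]
```

The clearances come out at about 20 mm to the guard and 22 mm to the switch box, so I'm sliding in the last 50 mm.

Request:
send_rows:
  targets:
    - [0.007,-0.011,0,0]
    - [0.015,-0.022,0.001,0]
    - [0.022,-0.034,0.001,0]
    - [0.029,-0.045,0.001,0]
    - [0.0365,-0.056,0.001,0]

```text
clock: 8.3
eef_pos: [446.1, 107.9, 69.1]
tcp_rot: [[0.912, 0.411, -0.0], [0.411, -0.912, 0.0], [-0.0, -0.0, -1.0]]
ft_force: [1.0, 0.1, -4.6]
finger_gap: 21.7
```

Request:
send_rows:
  targets:
    - [0,0,0,0]
    - [0,0,0,0]
    - [0,0,0,0]
    - [0,0,0,0]
    - [0,0,0,0]

```text
clock: 8.8
eef_pos: [446.0, 106.1, 69.2]
tcp_rot: [[0.912, 0.41, -0.0], [0.41, -0.912, -0.0], [-0.0, 0.0, -1.0]]
ft_force: [-0.1, -0.4, -4.7]
finger_gap: 21.9
```

```bash
python3 - <<'E'
from h import *
from bench import bot
import pickle
d={n:bot.camera(n) for n in("side","top","wrist")}; s=bot.get_state(); d["s"]=s;pickle.dump(d,open("c6.pkl","wb"))
cv2.imwrite("pics/wrist6.png",cv2.resize(d["wrist"]["image"][:,:,::-1],(768,576),interpolation=cv2.INTER_CUBIC))
im=d["side"]["image"][:,:,::-1]
cv2.imwrite("pics/s6c.png",cv2.resize(im[120:220,120:250],None,fx=6,fy=6,interpolation=cv2.INTER_CUBIC))
shares(s,[446.1,106.2,59],-65.8)
E
```

```text
now [446.1 106.3  69.2] th -65.80 F [ 0.6 -0.1 -5. ] t 8.95 gap 21.7
shares [-0.      0.0002  0.0136] turn -0.0000 dist 10.2 dth 0.0
```

View pics/wrist6.png

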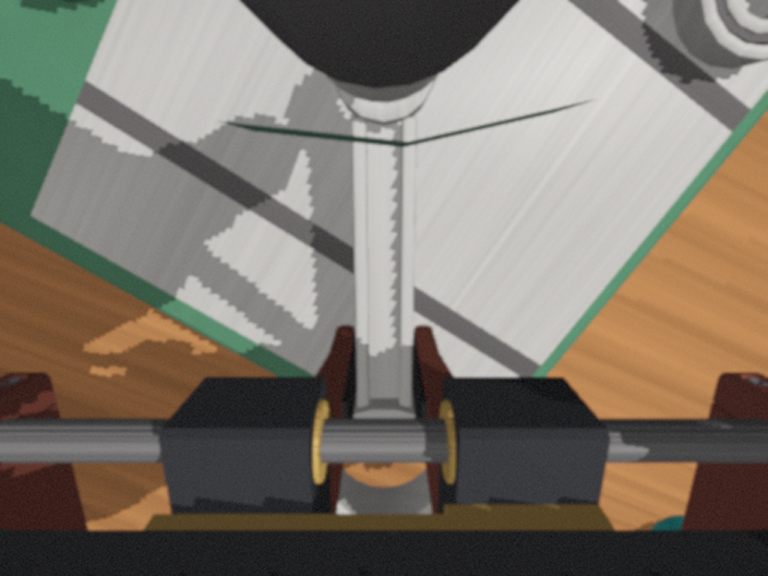

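View pics/s6c.png

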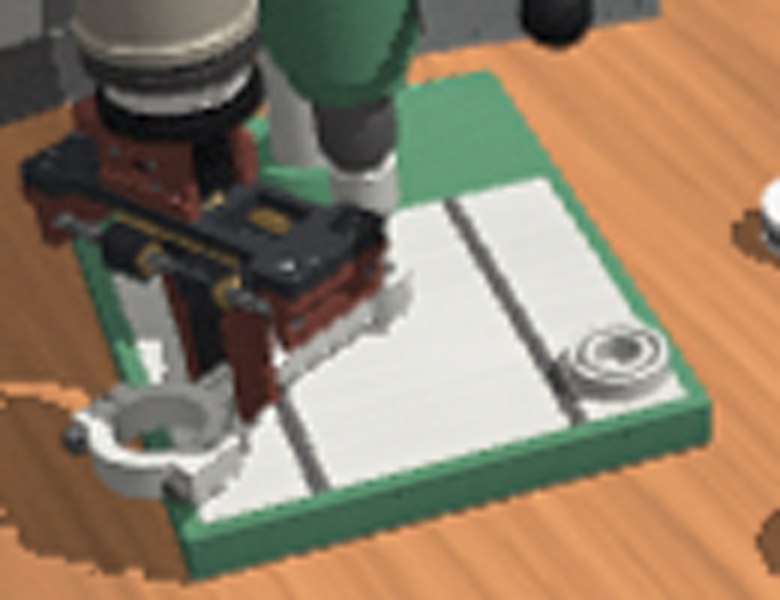

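```bash
python3 - <<'E'
from h import *
import pickle
d=pickle.load(open("c5.pkl","rb"));s=d["side"]
for v in (370,376,382):
  P=onplane(s,(285+.5)/3.1-.5+90,(v+.5)/3.1-.5+40,76); q=P[:2]-S; print(v,P,q@XS,q@YS)
print((proj(s,[*S,76])+.5-[90,40])*3.1)
im=s["image"][:,:,::-1]
cv2.imwrite("pics/tip.png",cv2.resize(im[130:175,160:220],None,fx=12,fy=12,interpolation=cv2.INTER_CUBIC))
print((proj(s,[*S,76])+.5-[160,130])*12)
E
```

```text
370 [545.88363195 160.10695867  76.        ] 10.87007224739285 -1.5385004116740602
376 [541.43603944 150.14989756  76.        ] 0.3500227986022102 1.3331801551588582
382 [537.0478665  140.32586218  76.        ] -10.02947942297572 4.166495242525937
[286.89282424 376.37994062]
[270.55286804 376.95460885]
```

View pics/tip.png

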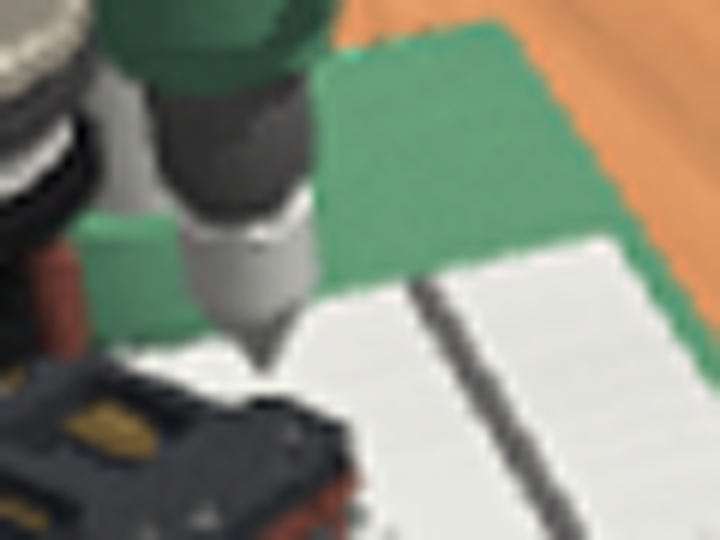

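Request:
send_rows:
  targets:
    - [0,0,0.003,0]
    - [0,0,0.006,0]
    - [0,0,0.009,0]
    - [0,0,0.012,0]
    - [0,0,0.0135,0]

```text
clock: 9.45
eef_pos: [445.9, 106.6, 58.7]
tcp_rot: [[0.912, 0.41, -0.0], [0.41, -0.912, -0.0], [-0.0, -0.0, -1.0]]
ft_force: [0.4, 0.0, -4.6]
finger_gap: 21.8
```

The cone tip, at (264,372) in the crop, is within about half a raw pixel of the prediction, so the spindle axis is good to about 1 mm. I'll lower the rod until it touches the table.

Request:
send_rows:
  targets:
    - [0,0,0.0005,0]
    - [0,0,0.001,0]
    - [0,0,0.0013,0]
    - [0,0,0.0013,0]
    - [0,0,0.0013,0]

```text
clock: 9.95
eef_pos: [446.1, 106.6, 58.1]
tcp_rot: [[0.912, 0.41, 0.0], [0.41, -0.912, 0.0], [0.0, 0.0, -1.0]]
ft_force: [-0.8, 0.3, -4.8]
finger_gap: 21.6
```

Request:
send_rows:
  targets:
    - [0,0,0.0005,0]
    - [0,0,0.001,0]
    - [0,0,0.001,0]
    - [0,0,0.001,0]
    - [0,0,0.001,0]

```text
clock: 10.45
eef_pos: [446.1, 106.6, 57.9]
tcp_rot: [[0.912, 0.41, 0.0], [0.41, -0.912, -0.0], [0.0, 0.0, -1.0]]
ft_force: [-2.6, -1.7, 5.0]
finger_gap: 21.2
```

Contact made (Fz rose from −4.8 to +5.0 N). Opening the fingers now.

Request:
send_rows:
  targets:
    - [0,0,0,0]
    - [0,0,0,0]
    - [0,0,0,0]
    - [0,0,0,0]
    - [0,0,0,0]
  gripper: 0.4

```text
clock: 10.95
eef_pos: [446.1, 106.6, 57.3]
tcp_rot: [[0.912, 0.41, 0.0], [0.41, -0.912, 0.0], [0.0, 0.0, -1.0]]
ft_force: [-0.1, 0.9, 0.0]
finger_gap: 52.1
```

```bash
python3 - <<'E'
from h import *
from bench import bot
import pickle
d={n:bot.camera(n) for n in("side","wrist")}; s=bot.get_state(); d["s"]=s;pickle.dump(d,open("c7.pkl","wb"))
cv2.imwrite("pics/wrist7.png",cv2.resize(d["wrist"]["image"][:,:,::-1],(768,576),interpolation=cv2.INTER_CUBIC))
im=d["side"]["image"][:,:,::-1]
cv2.imwrite("pics/s7c.png",cv2.resize(im[120:220,120:250],None,fx=6,fy=6,interpolation=cv2.INTER_CUBIC))
shares(s,[446.1,106.2,59],-65.8)
E
```

```text
now [446.1 106.6  57.3] th -65.78 F [-0.9 -0.   0.6] t 11.05 gap 52.7
shares [-0.0002  0.0005 -0.0023] turn 0.0002 dist 1.8 dth -0.0
```

View pics/wrist7.png

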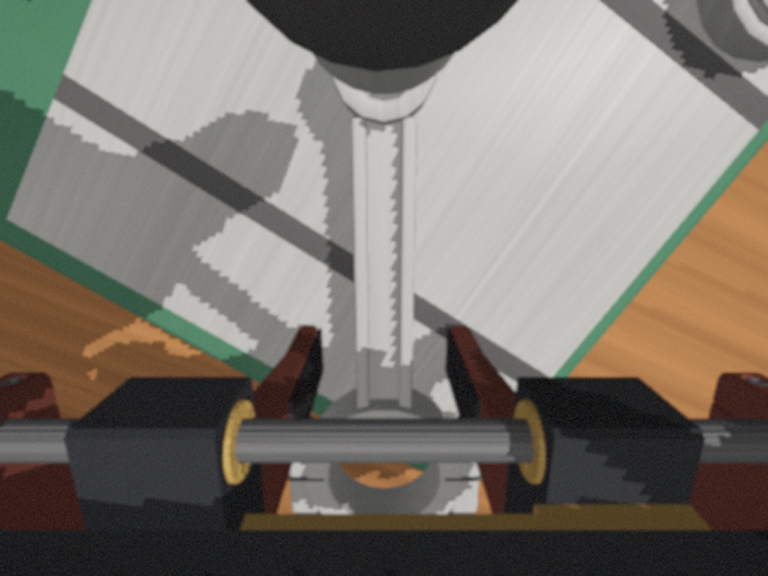

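View pics/s7c.png

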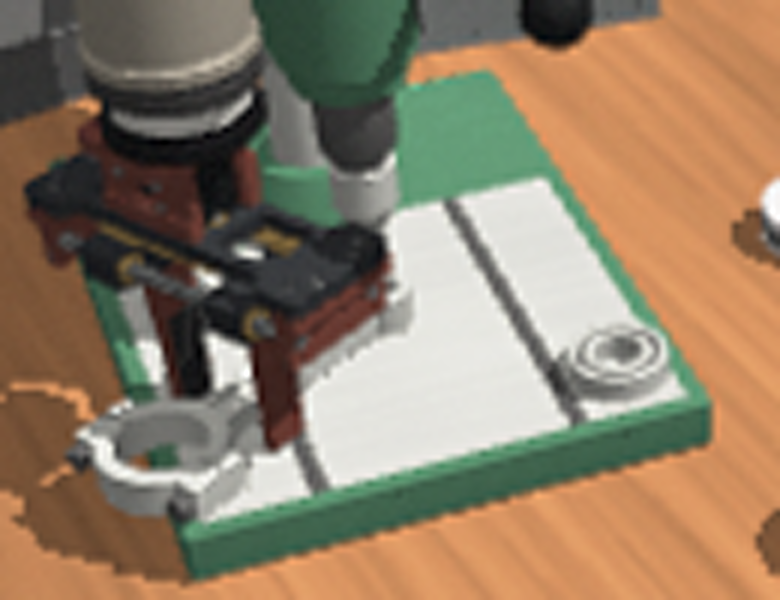

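The rod lies on the table with its fingers free and Fz near 0. Chuck and rod are both centred at u≈383 in the wrist view. I'll lift straight up, then back off to the front.

Request:
send_rows:
  targets:
    - [0,0,-0.005,0]
    - [0,0,-0.02,0]
    - [0,0,-0.04,0]
    - [0,0,-0.06,0]
    - [0,0,-0.08,0]

```text
clock: 11.55
eef_pos: [446.1, 106.6, 118.7]
tcp_rot: [[0.912, 0.41, 0.001], [0.41, -0.912, 0.0], [0.001, 0.0, -1.0]]
ft_force: [0.7, -0.2, 0.4]
finger_gap: 53.2
```

```bash
python3 - <<'E'
from h import *
from bench import bot
s=bot.get_state()
T=S-.0*XS
shares(s,[446.1-150*.153-0,106.6-150*.988,140],-65.8)
shares(s,[446.1-130*.153+.988*50,106.6-130*.988-.153*50,140],-65.8)
E
```

```text
now [446.1 106.6 118.7] th -65.78 F [ 0.7 -0.2  0.4] t 11.55 gap 53.2
shares [-0.109   0.1676 -0.0284] turn 0.0002 dist 151.5 dth -0.0
now [446.1 106.6 118.7] th -65.78 F [ 0.7 -0.2  0.4] t 11.55 gap 53.2
shares [-0.0386  0.1816 -0.0284] turn 0.0002 dist 140.8 dth -0.0
```

Request:
send_rows:
  targets:
    - [-0.012,0.025,-0.01,0]
    - [-0.027,0.062,-0.02,0]
    - [-0.042,0.1,-0.03,0]
    - [-0.056,0.137,-0.04,0]
    - [-0.07,0.173,-0.05,0]
  gripper: 0.77
  squeeze: 50

```text
clock: 12.05
eef_pos: [451.5, -34.5, 156.1]
tcp_rot: [[0.912, 0.41, 0.001], [0.41, -0.912, 0.0], [0.001, 0.0, -1.0]]
ft_force: [0.7, -0.0, 0.6]
finger_gap: 20.8
```

Request:
send_rows:
  targets:
    - [0,0,-0.05,0]
    - [0,0,-0.11,0]
    - [0,0,-0.17,0]
    - [0,0,-0.23,0]
    - [0,0,-0.28,0]

```text
clock: 12.55
eef_pos: [451.1, -33.3, 368.5]
tcp_rot: [[0.912, 0.41, 0.003], [0.41, -0.912, 0.0], [0.003, 0.001, -1.0]]
ft_force: [0.7, 0.2, -0.8]
finger_gap: 20.5
```

```bash
python3 - <<'E'
from h import *
from bench import bot
import pickle
d={n:bot.camera(n) for n in("side","top")}; s=bot.get_state(); d["s"]=s;pickle.dump(d,open("c8.pkl","wb"))
for n in("side","top"): cv2.imwrite(f"pics/{n}8.png",cv2.resize(d[n]["image"][:,:,::-1],(768,576),interpolation=cv2.INTER_CUBIC))
shares(s,[574.9,-21.1,365],-8.8)
E
```

```text
now [453.4 -33.2 371.1] th -65.78 F [0.4 0.  0. ] t 12.65 gap 20.1
shares [0.1542 0.0517 0.0099] turn -0.4973 dist 122.2 dth 57.0
```

View pics/side8.png

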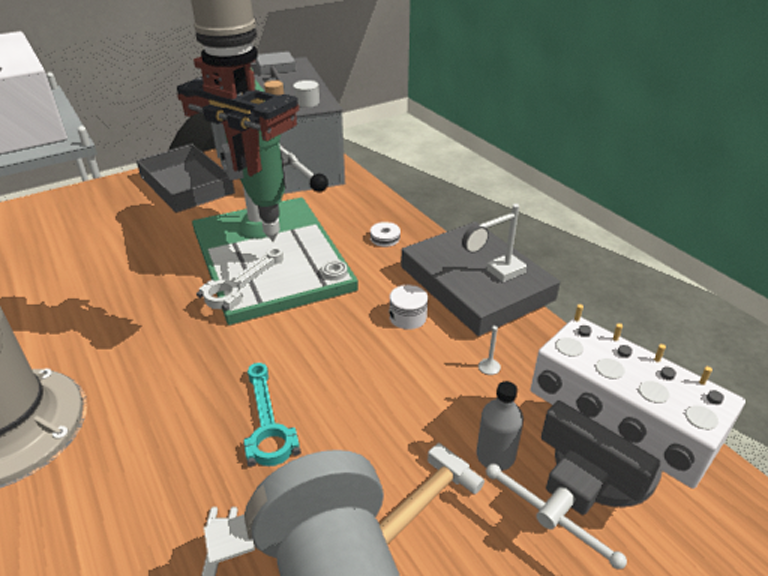

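View pics/top8.png

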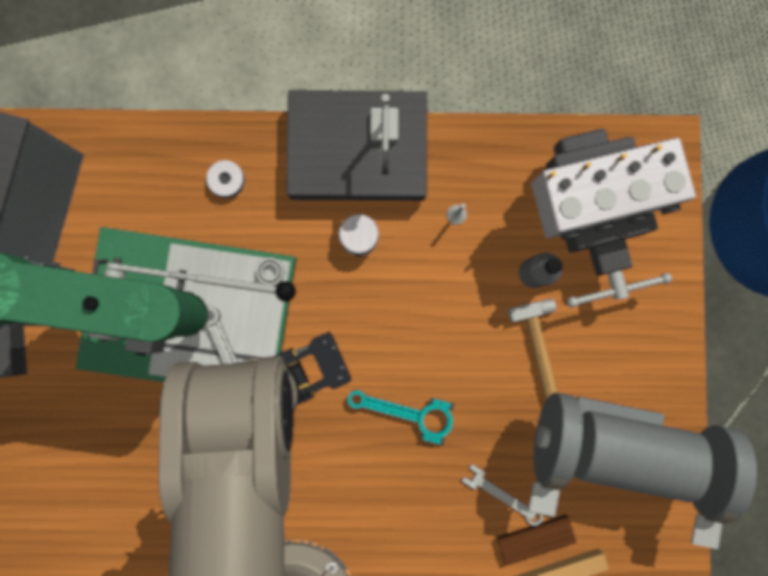

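The rod lies flat on the table, with its small end at about (277,256) in the side view, just under the cone at (272,235). I'll enlarge that and measure the alignment.

```bash
python3 - <<'E'
from h import *
import pickle
d=pickle.load(open("c8.pkl","rb"));s=d["side"]
im=s["image"][:,:,::-1]
cv2.imwrite("pics/se8.png",cv2.resize(im[135:205,125:205],None,fx=8.5,fy=8.5,interpolation=cv2.INTER_CUBIC))
f=lambda p:(proj(s,p)+.5-[125,135])*8.5
print("S top rim centre",f([*S,52]),"tip",f([*S,76]),"bottom",f([*S,30]))
for dx,dy in((17,0),(-17,0),(0,17),(0,-17)): print(dx,dy,f([S[0]+dx,S[1]+dy,52]))
be=S+155*np.array([-.9121,-.4099]);print("BE",f([*be,52]))
E
```

```text
S top rim centre [496.46609288 278.70771209] tip [489.14161486 224.5095146 ] bottom [503.03379195 327.3060491 ]
17 0 [538.68373048 264.64145889]
-17 0 [453.7784013  292.93057989]
0 17 [477.54609477 256.65755522]
0 -17 [515.7279001  301.15622758]
BE [190.44729193 496.81873672]
```

View pics/se8.png

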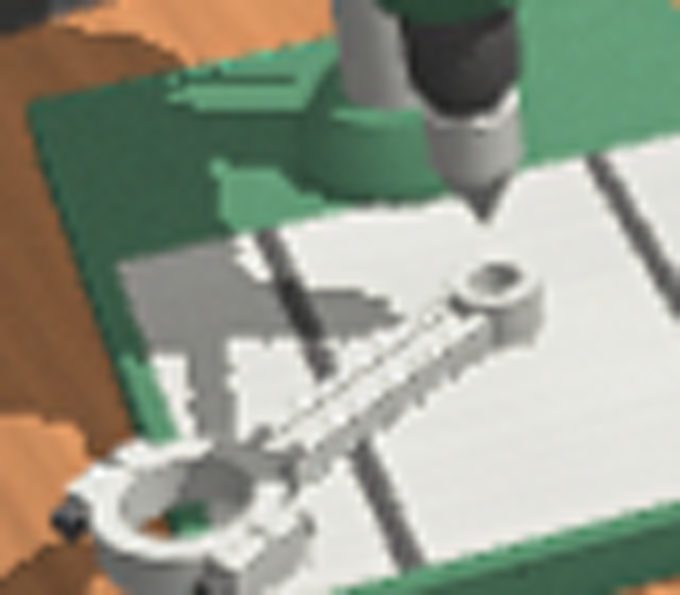

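The bore centre at (496,280) is on the predicted (496.5,278.7), and the cone tip is within about 1 mm of its axis. Now I'll move above the ball.

Request:
send_rows:
  targets:
    - [0.01,0.003,0,-0.05]
    - [0.035,0.012,0,-0.11]
    - [0.065,0.022,0,-0.17]
    - [0.095,0.032,0,-0.23]
    - [0.12,0.04,0,-0.29]

```text
clock: 13.15
eef_pos: [546.2, -23.5, 364.6]
tcp_rot: [[0.534, 0.846, -0.001], [0.846, -0.534, 0.0], [-0.0, -0.001, -1.0]]
ft_force: [-1.2, -0.2, 0.8]
finger_gap: 20.1
```

```bash
python3 - <<'E'
from h import *
from bench import bot
shares(bot.get_state(),[574.9,-21.1,360],-8.8)
E
```

```text
now [546.2 -23.5 364.6] th -32.25 F [-1.2 -0.2  0.8] t 13.15 gap 20.1
shares [0.0232 0.0306 0.0061] turn -0.2046 dist 29.2 dth 23.4
```

Request:
send_rows:
  targets:
    - [0.01,0.01,0,-0.05]
    - [0.016,0.02,0,-0.1]
    - [0.02,0.027,0.003,-0.15]
    - [0.023,0.03,0.006,-0.19]
    - [0.023,0.03,0.006,-0.204]

```text
clock: 13.65
eef_pos: [573.6, -21.2, 359.6]
tcp_rot: [[0.157, 0.988, -0.002], [0.988, -0.157, 0.0], [-0.0, -0.002, -1.0]]
ft_force: [-0.4, -0.5, -0.2]
finger_gap: 20.2
```

Request:
send_rows:
  targets:
    - [0,0,0,0]
    - [0,0,0,0]
    - [0,0,0,0]
    - [0,0,0,0]
    - [0,0,0,0]

```text
clock: 14.15
eef_pos: [574.0, -21.3, 360.4]
tcp_rot: [[0.16, 0.987, 0.0], [0.987, -0.16, -0.0], [0.0, 0.0, -1.0]]
ft_force: [0.0, -0.2, -0.2]
finger_gap: 19.9
```

```bash
python3 - <<'E'
from h import *
from bench import bot
import pickle
d={n:bot.camera(n) for n in("side","wrist")}; s=bot.get_state(); d["s"]=s;pickle.dump(d,open("c9.pkl","wb"))
for n in("side","wrist"): cv2.imwrite(f"pics/{n}9.png",cv2.resize(d[n]["image"][:,:,::-1],(768,576),interpolation=cv2.INTER_CUBIC))
shares(s,[574.9,-21.1,330],-8.8)
E
```

```text
now [574.  -21.3 360.4] th -9.18 F [-0.3 -0.3 -0.6] t 14.25 gap 20.3
shares [0.0004 0.0011 0.0405] turn -0.0033 dist 30.4 dth 0.4
```

View pics/side9.png

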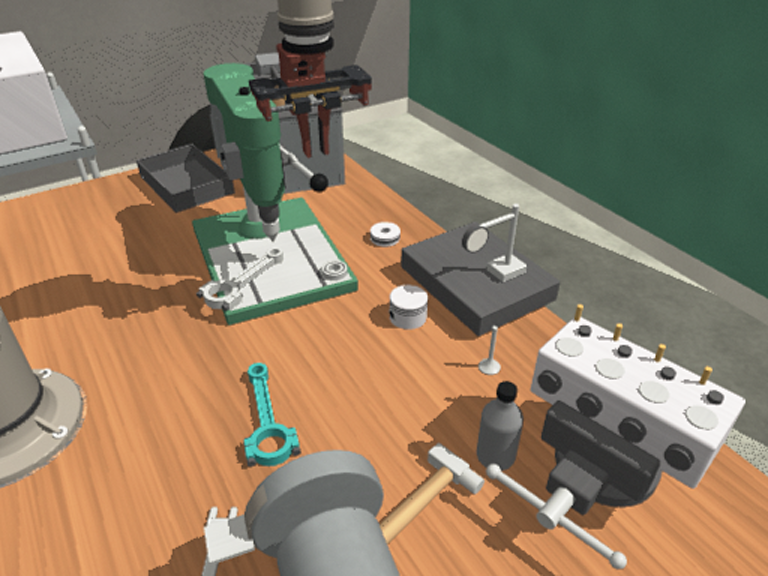

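View pics/wrist9.png

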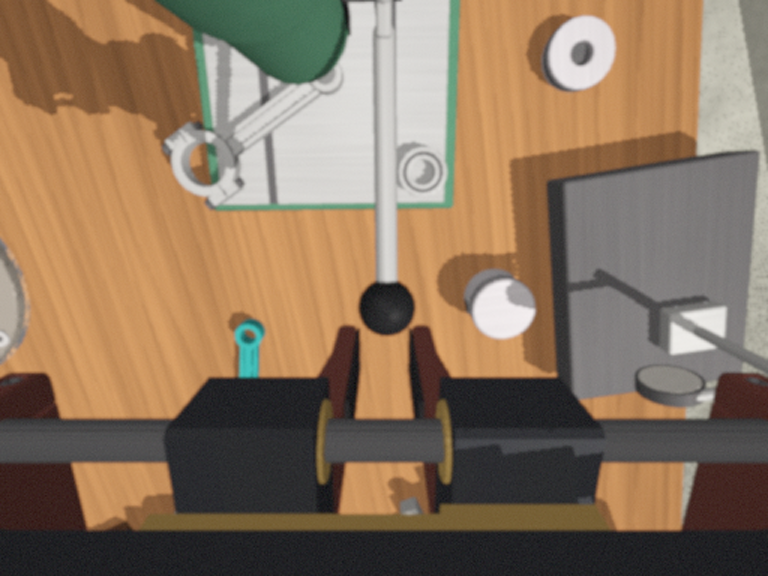

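The ball is at (386,307), centred between the fingers. I'll check it along x with a ray, then go down.

```bash
python3 - <<'E'
from h import *
import pickle
d=pickle.load(open("c9.pkl","rb"));w=d["wrist"];s=d["s"]
P=onplane(w,(386.5+.5)/1.5-.5,(307.5+.5)/1.5-.5,282);print(P,s["tcp_rot"].T@(P-s["eef_pos"]))
E
```

```text
[575.72974356 -20.90755665 282.        ] [ 0.65014966  1.63131692 78.3705681 ]
```

Request:
send_rows:
  targets:
    - [0,0.001,0.008,-0.003]
    - [0,0.001,0.016,-0.003]
    - [0,0.001,0.024,-0.003]
    - [0,0.001,0.032,-0.003]
    - [0,0.001,0.04,-0.003]

```text
clock: 14.75
eef_pos: [574.7, -21.4, 329.6]
tcp_rot: [[0.153, 0.988, -0.0], [0.988, -0.153, -0.0], [-0.0, -0.0, -1.0]]
ft_force: [0.5, 0.3, -0.1]
finger_gap: 20.2
```

Request:
send_rows:
  targets:
    - [0,0.001,0.006,0]
    - [0,0.001,0.012,0]
    - [0,0.001,0.017,0]
    - [0,0.001,0.022,0]
    - [0,0.001,0.027,0]

```text
clock: 15.25
eef_pos: [575.5, -22.4, 310.3]
tcp_rot: [[0.154, 0.988, 0.0], [0.988, -0.154, -0.001], [-0.001, 0.001, -1.0]]
ft_force: [-0.9, -2.7, 3.4]
finger_gap: 19.9
```

Request:
send_rows:
  targets:
    - [0,0,0,0]
    - [0,0,0,0]
    - [0,0,0,0]
    - [0,0,0,0]
    - [0,0,0,0]

```text
clock: 15.75
eef_pos: [575.5, -21.7, 310.2]
tcp_rot: [[0.154, 0.988, 0.0], [0.988, -0.154, -0.0], [-0.0, 0.0, -1.0]]
ft_force: [-1.0, -3.5, 3.3]
finger_gap: 20.0
```

```bash
python3 - <<'E'
from h import *
from bench import bot
import pickle
d={n:bot.camera(n) for n in("side","wrist")}; s=bot.get_state(); d["s"]=s
cv2.imwrite("pics/w10.png",cv2.resize(d["wrist"]["image"][:,:,::-1],(768,576),interpolation=cv2.INTER_CUBIC))
im=d["side"]["image"][:,:,::-1]
cv2.imwrite("pics/s10.png",cv2.resize(im[30:200,120:260],None,fx=3.5,fy=3.5,interpolation=cv2.INTER_CUBIC))
shares(s,[574.9,-21.1,330],-8.8)
E
```

```text
now [575.6 -21.6 310.1] th -8.83 F [-2.4 -3.3  3.4] t 15.85 gap 20.2
shares [ 0.0006 -0.001  -0.0265] turn -0.0003 dist 19.9 dth 0.0
```

View pics/w10.png

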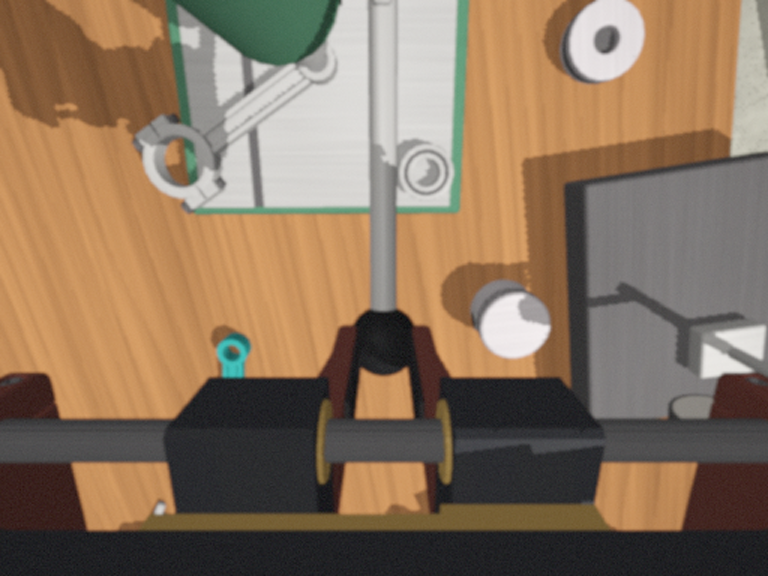

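View pics/s10.png

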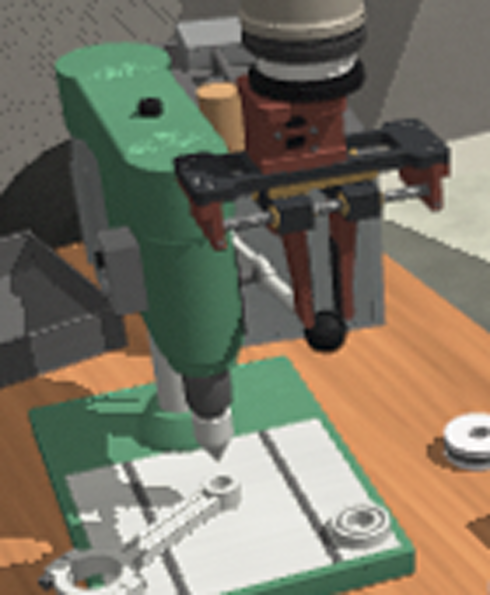

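Both fingertips cradle the ball, with Fz = 3.4 N. The ball swings outward slightly on its arc, so I'll follow that while lowering.

Request:
send_rows:
  targets:
    - [-0.002,0,0.012,0]
    - [-0.004,0,0.024,0]
    - [-0.005,0,0.036,0]
    - [-0.006,0,0.048,0]
    - [-0.006,0,0.06,0]

```text
clock: 16.35
eef_pos: [574.8, -26.2, 264.3]
tcp_rot: [[0.154, 0.988, -0.0], [0.988, -0.154, -0.0], [-0.0, -0.0, -1.0]]
ft_force: [-1.6, -4.4, 5.2]
finger_gap: 19.9
```

Request:
send_rows:
  targets:
    - [0,0,0,0]
    - [0,0,0,0]
    - [0,0,0,0]
    - [0,0,0,0]
    - [0,0,0,0]

```text
clock: 16.85
eef_pos: [574.8, -25.8, 265.3]
tcp_rot: [[0.153, 0.988, 0.0], [0.988, -0.153, 0.0], [0.0, 0.0, -1.0]]
ft_force: [-2.4, -1.9, 4.1]
finger_gap: 20.2
```

Request:
send_rows:
  targets:
    - [0,0,0.01,0]
    - [0,0,0.02,0]
    - [0.001,0,0.03,0]
    - [0.002,0,0.04,0]
    - [0.003,0,0.048,0]

```text
clock: 17.35
eef_pos: [575.1, -23.9, 228.3]
tcp_rot: [[0.154, 0.988, -0.0], [0.988, -0.154, -0.0], [-0.0, -0.0, -1.0]]
ft_force: [-1.3, -2.9, 4.6]
finger_gap: 20.4
```

Request:
send_rows:
  targets:
    - [0,0,0,0]
    - [0,0,0,0]
    - [0,0,0,0]
    - [0,0,0,0]
    - [0,0,0,0]

```text
clock: 17.85
eef_pos: [575.2, -23.7, 229.3]
tcp_rot: [[0.153, 0.988, 0.0], [0.988, -0.153, 0.0], [0.0, 0.0, -1.0]]
ft_force: [-2.6, -2.8, 4.9]
finger_gap: 20.5
```

```bash
python3 - <<'E'
from h import *
from bench import bot
import pickle
d={n:bot.camera(n) for n in("side","wrist")}; s=bot.get_state(); d["s"]=s
cv2.imwrite("pics/w11.png",cv2.resize(d["wrist"]["image"][:,:,::-1],(768,576),interpolation=cv2.INTER_CUBIC))
im=d["side"]["image"][:,:,::-1]
cv2.imwrite("pics/s11.png",cv2.resize(im[30:200,120:260],None,fx=3.5,fy=3.5,interpolation=cv2.INTER_CUBIC))
shares(s,[574.9,-21.1,214],-8.8)
E
```

```text
now [575.2 -23.6 229.2] th -8.82 F [-2.1 -2.6  4.7] t 17.95 gap 20.3
shares [ 0.0033 -0.0009  0.0203] turn -0.0002 dist 15.4 dth 0.0
```

View pics/w11.png

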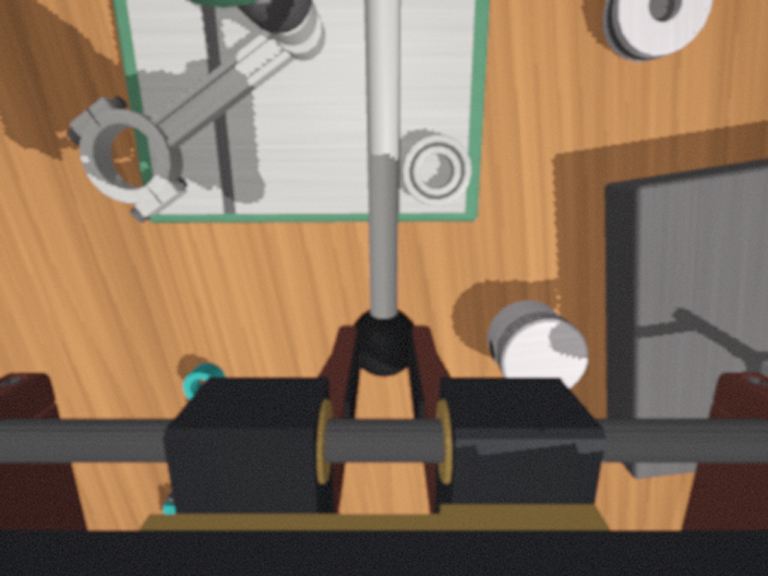

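View pics/s11.png

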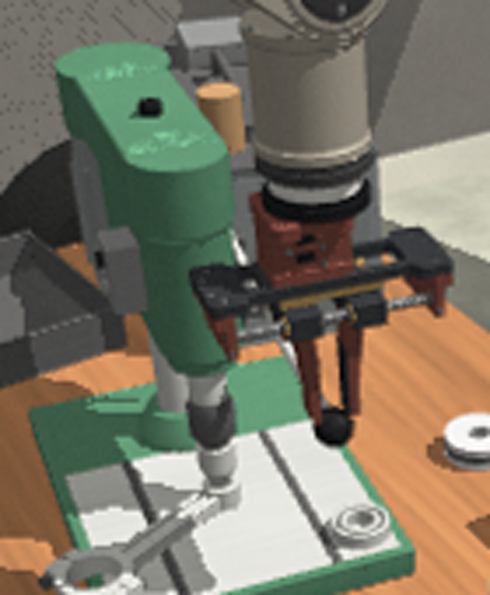

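The cone is entering the bore, and the ball stays cradled. I'll go on gently to the seat.

Request:
send_rows:
  targets:
    - [0,0,0.004,0]
    - [0.0005,0,0.007,0]
    - [0.001,0,0.01,0]
    - [0.001,0,0.012,0]
    - [0.001,0,0.013,0]

```text
clock: 18.45
eef_pos: [575.3, -22.8, 219.1]
tcp_rot: [[0.153, 0.988, -0.0], [0.988, -0.153, 0.0], [0.0, -0.0, -1.0]]
ft_force: [-2.2, -2.8, 5.0]
finger_gap: 20.0
```

Request:
send_rows:
  targets:
    - [0,0,0.001,0]
    - [0,0,0.002,0]
    - [0,0,0.003,0]
    - [0,0,0.003,0]
    - [0,0,0.003,0]

```text
clock: 18.95
eef_pos: [575.3, -22.7, 217.1]
tcp_rot: [[0.153, 0.988, 0.0], [0.988, -0.153, 0.0], [0.0, 0.0, -1.0]]
ft_force: [-2.5, -1.3, 4.3]
finger_gap: 20.3
```

Request:
send_rows:
  targets:
    - [0,0,0.001,0]
    - [0,0,0.002,0]
    - [0,0,0.003,0]
    - [0,0,0.003,0]
    - [0,0,0.003,0]

```text
clock: 19.45
eef_pos: [575.4, -22.5, 214.9]
tcp_rot: [[0.153, 0.988, 0.0], [0.988, -0.153, 0.001], [0.001, 0.0, -1.0]]
ft_force: [-1.6, 0.8, 4.9]
finger_gap: 20.2
```

Request:
send_rows:
  targets:
    - [0,0,0.0005,0]
    - [0,0,0.001,0]
    - [0,0,0.0015,0]
    - [0,0,0.002,0]
    - [0,0,0.002,0]

```text
clock: 19.95
eef_pos: [575.5, -22.3, 213.6]
tcp_rot: [[0.153, 0.988, 0.0], [0.988, -0.153, 0.001], [0.001, 0.0, -1.0]]
ft_force: [-2.5, -0.1, 6.5]
finger_gap: 20.2
```

Request:
send_rows:
  targets:
    - [0,0,0.0005,0]
    - [0,0,0.001,0]
    - [0,0,0.0015,0]
    - [0,0,0.0015,0]
    - [0,0,0.0015,0]

```text
clock: 20.45
eef_pos: [575.5, -22.3, 212.9]
tcp_rot: [[0.153, 0.988, 0.001], [0.988, -0.153, 0.001], [0.001, 0.0, -1.0]]
ft_force: [-3.8, 0.1, 9.1]
finger_gap: 20.4
```

Request:
send_rows:
  targets:
    - [0,0,0.0005,0]
    - [0,0,0.001,0]
    - [0,0,0.0015,0]
    - [0,0,0.0018,0]
    - [0,0,0.0018,0]

```text
clock: 20.95
eef_pos: [575.6, -22.2, 212.0]
tcp_rot: [[0.153, 0.988, 0.001], [0.988, -0.153, 0.001], [0.001, 0.001, -1.0]]
ft_force: [-4.7, 1.2, 13.1]
finger_gap: 20.4
```

Request:
send_rows:
  targets:
    - [0,0,0,0]
    - [0,0,0,0]
    - [0,0,0,0]
    - [0,0,0,0]
    - [0,0,0,0]

```text
clock: 21.45
eef_pos: [575.6, -22.2, 212.0]
tcp_rot: [[0.153, 0.988, 0.001], [0.988, -0.153, 0.001], [0.001, 0.001, -1.0]]
ft_force: [-4.9, 0.0, 12.2]
finger_gap: 20.5
```

```bash
python3 - <<'E'
from h import *
from bench import bot
import pickle
d={n:bot.camera(n) for n in("side","wrist")}
for i in range(4): bot.camera("wrist"); print(np.round(bot.get_state()["ft_force"],1))
s=bot.get_state(); d["s"]=s; pickle.dump(d,open("c12.pkl","wb"))
cv2.imwrite("pics/w12.png",cv2.resize(d["wrist"]["image"][:,:,::-1],(768,576),interpolation=cv2.INTER_CUBIC))
im=d["side"]["image"][:,:,::-1]
cv2.imwrite("pics/s12.png",cv2.resize(im[110:205,125:245],None,fx=6,fy=6,interpolation=cv2.INTER_CUBIC))
f=lambda p:(proj(d["side"],p)+.5-[125,110])*6
print("S52",f([*S,52]),"tip seated hidden; cone thick end z~63",f([*S,63]),"S30",f([*S,30]))
shares(s,[574.9,-21.1,214],-8.8)
E
```

```text
[-4.2  0.2 12.1]
[-4.5  0.8 11.6]
[-4.2  0.9 12.9]
[-4.9  0.6 12.3]
S52 [350.4466538  346.73485559] tip seated hidden; cone thick end z~63 [348.09180494 329.3099192 ] S30 [355.08267667 381.03956407]
now [575.6 -22.2 212. ] th -8.80 F [-4.9  0.6 12.3] t 21.75 gap 20.3
shares [ 0.0013 -0.0011 -0.0027] turn 0.0000 dist 2.4 dth -0.0
```

View pics/w12.png

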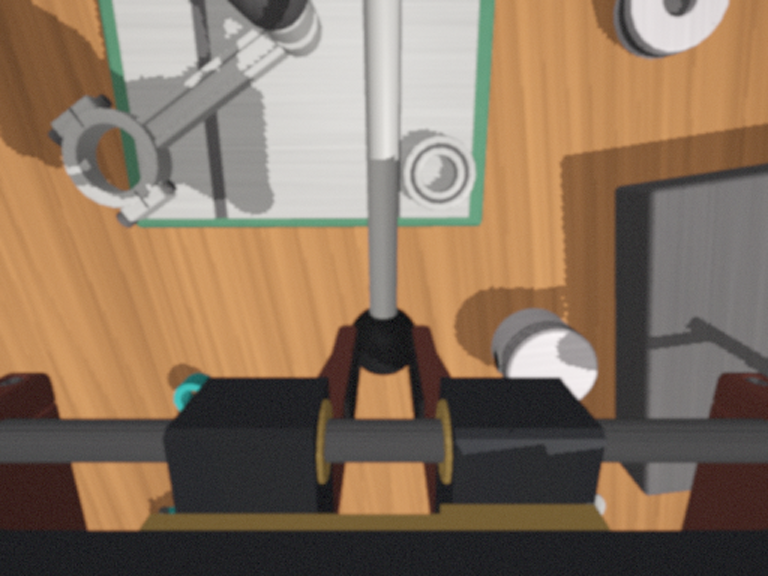

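View pics/s12.png

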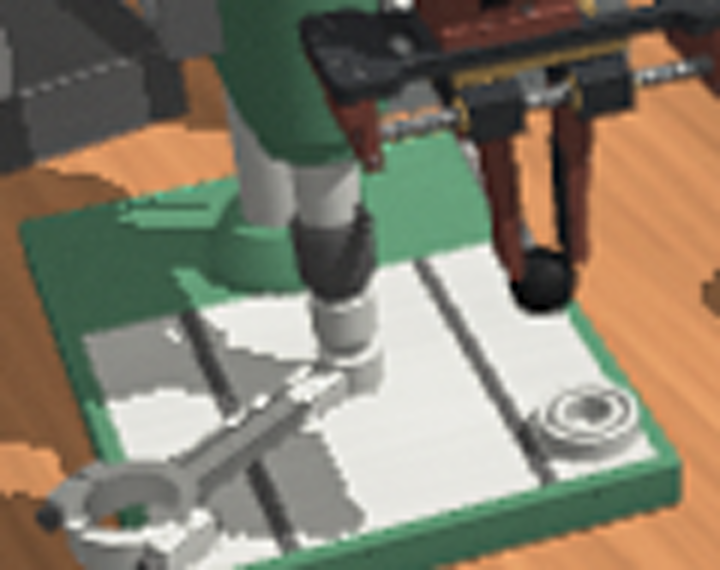

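The cone is seated. The ball has come down about 107 mm against the expected 105, the force stiffened sharply at the end, and the vertical push is steady at about 12.3 N. The bearing and the other things are unmoved in the views, so I'm handing in.

```bash
python3 -c "
from bench import bot
print(bot.sign_off()); s=bot.get_state(); print(s['clock'],s['ft_force'],s['eef_pos'])"
```

```text
the job is handed in; nothing more can be done
None
the job is handed in; nothing more can be done
```

The job is handed in: the connecting rod is lying flat on the drill table, let go, with the cone seated in its small-end bore. The arm is still holding the lever down. No verdict was reported.

- **Placing:** I gripped the grey steel rod on its shank and left the turquoise look-alike alone. The rod went in from the front, turned 57° to the front left, and was let go. With the lever still up, the side view put the bore centre and the cone's tip each within about 1 mm of the spindle axis.
- **Lever:** Two fingertips set 20 mm apart pushed the ball down about 107 mm (about 105 expected), where the force stiffened sharply, as it does when the cone seats.
- **Last checks:** The vertical push held steady at 11.6 to 12.9 N over several readings, at 21.8 s of the 58 s allowed. In the last side and wrist pictures, the cone was in the bore, the rod was flat and untouched, and the bearing, piston and pulley had not visibly moved. The other things were last seen earlier, also in place.
- **Off or not measured:** About 4 to 5 N of sideways force remained at the ball, and I left it. The quill depth and the force of the cone on the rod could not be read directly. I inferred both from the ball's travel and the push.

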